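# Refit the retaining cap of a tube rotator

## Robot

A 6-joint arm with a two-finger parallel gripper is mounted at the origin on the work surface. World frame = base frame: x ahead of the robot, y to its left, z up, the work surface at z = 0. Lengths are in m, angles in rad, forces in N, time in s.
With the tool pointing down it reaches from about 0.35 to 0.925 m from the base axis. Payload 6.4 kg.
Tool frame: the origin (TCP) lies on the front face of the gripper's body, between the roots of the fingers; the fingertips stand tcp_to_tips ahead of it and the grasp point (between the pads) lies 78 mm ahead of it (tcp_to_tips is the distance from the TCP to the fingertips, in m); z points along the fingers, y is the direction in which the jaws open and shut (so a half turn about z gives the same grasp; the last joint's range is limited). The gripper opens to 94 mm and grips with 3 to 60 N. Pads are 16 mm wide; open, the fingers measure 119 mm over their backs; the gripper's body (75 mm by 177 mm) begins 78 mm behind the grasp point.
Start: joints at [-1.46, 0.245, 1.558, -0, 1.339, -0.174], TCP at [0.183, -0.624, 0.303] pointing down, gripper open.
Joint ranges: [-3.13, 3.13], [-1.02, 2.26], [0.13, 2.54], [-0.95, 4.09], [0.21, 2.88], [-2.74, 2.74]. Speed limits (rad/s): [2.57, 2.57, 3.14, 3.14, 3.14, 3.14].

## Interface

Orientations are given as a rotation vector (axis times angle).
In Python, from plant import state, snapshot, job_done, find_in, tcp_to_tips gives the robot as it stands. The module is installed in compiled form; this text tells all that it offers.
- The arm moves only by the tool servo_tool, never from a script. Its argument "targets" is a list of rows, each a list of 3 entries, a list of its own where there are three numbers: the turn, a rotation vector about the tool's x, y, z in degrees, then the shift along the tool's x, y, z in mm, then the finger opening in mm, from 0 to 94. In form: [[[wx, wy, wz], [x, y, z], gripper], ...]. A call has exactly 10 rows; each row shifts and turns the pose as measured when the row begins, along the tool's axes as they then stand; what a row does not reach is not made up. A row lasts 1/10 s, in which the tool goes at most 50 mm and 8.59 degrees, less where a joint would pass 70% of its speed; a pose out of reach is approached as far as the arm can. A call with a gripper value outside its range is refused whole. The fingers move at their own pace and stop on an object; "squeeze" is the grip in N (left out, the last holds). Time passes only in rows, so rows that do not move let the fingers close, or fill a call up. It gives the time, the measured TCP pose, the force and the opening at its end, in the units of the state.
- state(): the state, without advancing time (a new reading comes with each control period).
- snapshot(name): name is "scene" or "top"; returns a dict with "color" (400x640x3 uint8, red, green, blue), "intrinsics" (3x3 intrinsics, pixels), "rvec" (rotation vector, rad) and "tvec" (3), from world to camera coordinates, as OpenCV has them. Camera axes: x right, y down, z forward; pixel columns grow to the right and rows downward; lengths in m; the calibration is good to about 2 mm. A picture is of the moment at which its call begins. There is no depth.
- job_done(): hands the job in, once; it reports no verdict.
Trained networks look in a picture, given as the dict that the camera call returned (one of the last four; its "shot" number tells which), for a name from the list of things; names that differ only in an ending like _2 or _b are one class to them, and where a whole thing is asked for, a point or a joint stands for the part that bears it (a point fixed in the world has none). Each returns a list of dicts, best first, with "score" (0 to 1); they miss things now and then, are a little off and sometimes report something else, mostly with a low value. They report only what shows in the picture. A call takes as long as a camera call. They do not tell look-alikes from the thing itself.
- find_in(picture, label): "box" ([left, top, right, bottom] in pixels, round what is visible of it).
The state is a dict: "clock": time; "qpos": joint angles; "qvel": joint speeds; "joint_efforts": joint torques, N m; "eef_pos": TCP position; "ee_rot": TCP orientation; "ft_force": force on the tool from outside, world axes, zero at the start; "moment": the same for the moment, N m; "gripper_width": opening from 0.0 (shut) to 1.0 (fully open).
Only numpy, scipy, OpenCV 4.12 (cv2) and the standard library are available. Lean on these libraries where they do the work, as an engineer would, in place of code of your own. Each camera call takes 0.05 s, during which the arm holds its last target.

## Task

Clamp the tube rotator down for the job: turn the red clamp knob clockwise until its torque limiter just slips, then stop. After that, take the orange toothed cap from the blue mat and press it straight down the rotor's plain shaft until it sits flat and fully home on the yellow hub, and let go of it. Leave the rest of the bench as it is.

Things in the scene. Friction and masses are not known exactly. Their poses are not given: they have to be found in the camera images.
- fixture: aluminium base plate, 150 x 280 x 10 mm, fixed to the bench, that carries the white rotator drive (with the yellow rotor disc, 106 mm across, its top 59 mm above the bench) and, at the other end, the hold-down clamp with the red knob. Origin on the bench; its y axis runs from the shaft (at y = -60 mm) to the knob (at y = +85 mm), z is up. Nothing on it stands higher than 102 mm above the bench.
- shaft_home (a point): the point on the shaft's axis at the top face of the rotor's yellow hub (hub 23 mm across, its face 85 mm above the bench, 26 mm above the disc); z is up along the shaft. The plain steel shaft, 10 mm across, stands 17 mm out of the hub: 10 mm of it full width, then a 7 mm taper to 4 mm at the tip. The cap is home when the cap's origin is at this point.
- knob_grip (a point): point to grip on the axis of the clamp knob, 66 mm above the bench; z is up, x runs along the knob's red grip bar and turns with it. The bar is 44 mm long, 14 mm wide: its top is 8 mm above this point and its foot 22 mm below it, on a black disc 48 mm across. To tighten, turn it clockwise seen from above.
- clamp_screw (a joint): angle of the clamp's screw in rad, grows clockwise; the screw starts somewhere between 0.2 and 0.9 and meets a hard stop at 1.3, where the dark strap is tight on the drive's flange. Until then the knob and screw turn together and easily (about 0.02 N m).
- clamp_knob (a joint): how far the knob has slipped over the screw in its torque limiter, rad, grows clockwise, starts at 0. It slips steadily at about 0.12 N m, only once the screw is at its stop. A slip of 0.2 to 0.4 is ample; more than 0.8 would be overdoing it.
- cap: orange push-on axle cap, 28 mm across, 20 mm high, 52 g, closed flat top, 13 mm bore below, standing open side down on the mat. Origin: centre of its underside, z up. Inside, 5 mm up, six sprung steel teeth leave 6 mm between their tips: they meet the shaft's taper some 9 mm above home, then bite. Pressing it home takes 6 to 15 N; it stays where it is left and is harder to pull off.
- mat: blue parts mat, 130 x 220 x 4 mm, fixed flat on the bench; origin at the centre of its underside. The orange cap and the black cap stand on it, 110 mm apart along its y axis, either one at either end.
- big_cap: bystander on the mat: black cap, 40 mm across, 24 mm high, for another shaft. Origin at the centre of its underside.
- tweezers: bystander: steel tweezers lying flat, 126 mm long along x, 7 mm high. Origin at the middle.
- vial: bystander: small clear vial with a white cap, 26 mm across, about 42 mm high, standing. Origin at the centre of its underside.
- rack: bystander: yellow tube rack, 70 x 130 x 28 mm. Origin at the centre of its underside.
Not all that is in view belongs to the job. Of the things like the cap, leave any that is turquoise; of the rest the smaller one is meant.

How it is judged:
On the way, in this order (a step that is already met when the one before it is completed fails the run):
1. the clamp screw is at its stop and the knob has slipped a little (0.08 rad or more), with the cap not yet on the shaft (value of joint clamp_screw above 1.25 rad and value of joint clamp_knob above 0.08 rad and horizontal distance between cap and shaft_home above 0.03 m), for 0.2 s.
2. the orange cap is pressed home on the hub (z of cap in the frame of shaft_home between -0.003 and 0.002 m and horizontal distance between cap and shaft_home below 0.003 m and angle between the z axis of cap and the z axis of shaft_home, either way round below 0.1 rad), for 0.2 s.
At the end, for the whole second after the job is handed in: The orange cap rests upright (within 0.1 rad) on the shaft, its underside within 2 mm of the hub's top face and within 3 mm of the shaft's axis, at rest and released; the clamp screw is still tight (1.22 rad or more) (z of cap in the frame of shaft_home between -0.003 and 0.002 m and horizontal distance between cap and shaft_home below 0.003 m and angle between cap's own z axis and vertical below 0.1 rad and linear speed of cap below 0.02 m/s and value of joint clamp_screw above 1.22 rad); the robot touches nothing.
It fails at once if the clamp knob is turned on and on after it slips (more than 0.8 rad of slip) (value of joint clamp_knob above 0.8 rad).
It fails at once if the black cap is moved by more than 30 mm (distance of big_cap from where it was at the start of the episode above 0.03 m).
It fails at once if the tweezers are moved by more than 30 mm (distance of tweezers from where it was at the start of the episode above 0.03 m).
It fails at once if the vial is moved by more than 30 mm (distance of vial from where it was at the start of the episode above 0.03 m).
It fails at once if the tube rack is moved by more than 30 mm (distance of rack from where it was at the start of the episode above 0.03 m).
It also fails if it takes over 61 s, if anything falls off the work surface, if the arm or the gripper's body presses on something with over 40 N, if the wrist force passes 120 N, or if a joint passes its speed limit or range.

## Working session

There is one attempt and no reset: what is moved stays moved. The work goes in short steps, Python scripts to look and compute and a tool call to move; the robot and the scene stay as the last step left them, time stands still between calls to the robot, and variables do not carry over. Pictures are saved under pics/ and viewed, and the job is handed in when it is done.

Besides the shell and the picture viewer there is one more tool, called after "Call:" as name([rows], argument=value, ...), one row to a line, values as JSON. servo_tool: Moves the arm, as the interface text tells. Its arguments: {"type":"object","properties":{"targets":{"type":"array"},"squeeze":{"type":"number"}},"required":["targets"]}

```bash
mkdir -p pics
cat > h.py <<'E'
import numpy as np, cv2, json
from plant import state, snapshot, find_in, tcp_to_tips
def snap(n,f):
    s=snapshot(n); cv2.imwrite('pics/'+f,cv2.cvtColor(s['color'],cv2.COLOR_RGB2BGR)); np.save('pics/'+f[:-4]+'.npy',{k:v for k,v in s.items()},allow_pickle=True); return s
def load(f): return np.load('pics/'+f+'.npy',allow_pickle=True).item()
def P(s):
    R=cv2.Rodrigues(np.array(s['rvec'],float))[0]; t=np.array(s['tvec'],float).reshape(3); return R,t,np.array(s['intrinsics'],float)
def ray(s,uv):
    R,t,K=P(s); d=R.T@np.linalg.inv(K)@np.array([uv[0],uv[1],1.]); return -R.T@t,d/np.linalg.norm(d)
def atz(s,uv,z):
    o,d=ray(s,uv); return o+d*(z-o[2])/d[2]
def proj(s,X):
    R,t,K=P(s); p=K@(R@np.array(X,float)+t); return p[:2]/p[2]
def tri(s1,u1,s2,u2):
    a,b=ray(s1,u1); c,d=ray(s2,u2); A=np.stack([b,-d],1); x=np.linalg.lstsq(A,c-a,rcond=None)[0]
    p,q=a+b*x[0],c+d*x[1]; return (p+q)/2,np.linalg.norm(p-q)
E
python3 - <<'E'
from h import *
print(tcp_to_tips, state())
for n in('scene','top'):
    s=snap(n,n+'0.png'); print(n,ray(s,(320,200)),s['intrinsics'],s['shot'])
    for l in ['cap','big_cap','fixture','clamp_knob','mat','tweezers','vial','rack','knob_grip']:
        try: print(l,[(np.round(d['box']).tolist(),round(d['score'],2)) for d in find_in(s,l)][:4])
        except Exception as e: print(l,e)
E
```

```text
0.0972 {'clock': 0.0, 'qpos': array([-1.46010721e+00,  2.45793756e-01,  1.55901481e+00,  1.97197905e-05,
        1.33869550e+00, -1.74086695e-01]), 'qvel': array([-0.0008079 , -0.00090763, -0.00037362, -0.0005482 , -0.00016398,
       -0.00034523]), 'joint_efforts': array([ 1.55761463e-03, -4.15825474e+01, -3.14610350e+01,  6.84622396e-02,
        3.30975512e-02, -1.38682367e-04]), 'eef_pos': array([ 0.18258269, -0.62339136,  0.30155776]), 'ee_rot': array([-3.10791010e+00, -4.45536693e-01, -1.25204960e-04]), 'ft_force': array([ 0.23560423, -0.18543631, -0.62784734]), 'moment': array([-0.00951961, -0.00291067,  0.03826992]), 'gripper_width': 0.9995109766750055}
scene (array([0.99409089, 0.00510041, 0.63066397]), array([-0.60014003,  0.08636468, -0.7952189 ])) [[400.31471302   0.         318.58147283]
 [  0.         400.31471302 206.37726217]
 [  0.           0.           1.        ]] 1
cap [([338.0, 209.0, 356.0, 228.0], 0.73), ([438.0, 231.0, 457.0, 252.0], 0.61), ([394.0, 191.0, 408.0, 206.0], 0.53)]
big_cap [([443.0, 173.0, 462.0, 199.0], 0.58)]
fixture [([128.0, 160.0, 288.0, 253.
[... 307 characters left out ...]
9.0, 211.0], 0.92)]
top (array([0.45155123, 0.07441869, 0.92779597]), array([ 0.16938115, -0.01882201, -0.98537087])) [[437.0759727    0.         318.53904488]
 [  0.         437.0759727  199.36369841]
 [  0.           0.           1.        ]] 2
cap [([232.0, 223.0, 247.0, 240.0], 0.71), ([207.0, 174.0, 223.0, 189.0], 0.51)]
big_cap [([175.0, 230.0, 202.0, 250.0], 0.84)]
fixture [([340.0, 191.0, 488.0, 302.0], 0.81)]
clamp_knob [([375.0, 222.0, 398.0, 247.0], 0.73)]
mat [([161.0, 201.0, 270.0, 272.0], 0.98), ([342.0, 197.0, 485.0, 300.0], 0.55)]
tweezers [([273.0, 127.0, 304.0, 170.0], 0.79)]
vial []
rack [([321.0, 95.0, 387.0, 136.0], 0.67)]
knob_grip [([368.0, 223.0, 398.0, 250.0], 0.58)]
```

View pics/scene0.png

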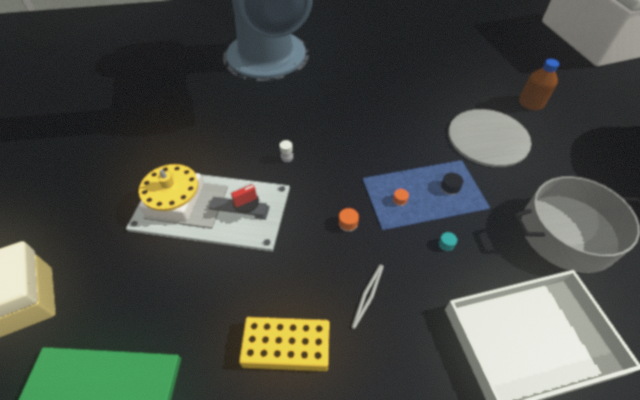

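View pics/top0.png

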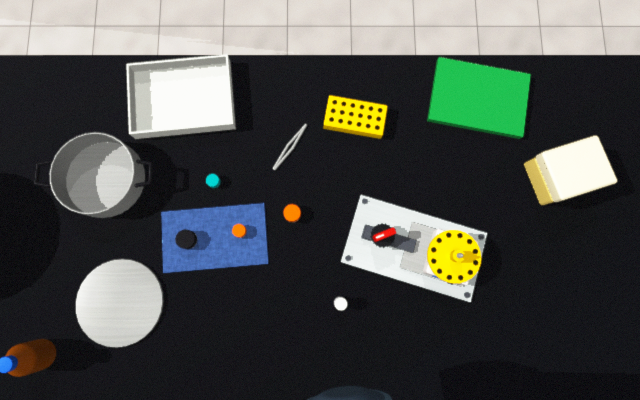

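Run:
```python
import cv2,numpy as np
a=cv2.imread('pics/scene0.png');b=cv2.imread('pics/top0.png')
c=cv2.resize(a[150:260,330:500],None,fx=4,fy=4,interpolation=2); cv2.imwrite('pics/c1.png',c)
c=cv2.resize(b[165:285,150:280],None,fx=4.5,fy=4.5,interpolation=2); cv2.imwrite('pics/c2.png',c)
c=cv2.resize(b[185:310,335:495],None,fx=4.5,fy=4.5,interpolation=2); cv2.imwrite('pics/c3.png',c)
c=cv2.resize(a[135:260,125:300],None,fx=4.5,fy=4.5,interpolation=2); cv2.imwrite('pics/c4.png',c)
```

```text
(no output)
```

View pics/c1.png

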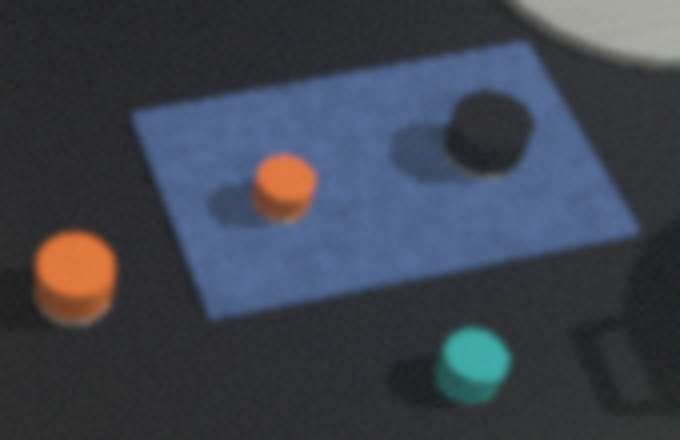

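View pics/c2.png

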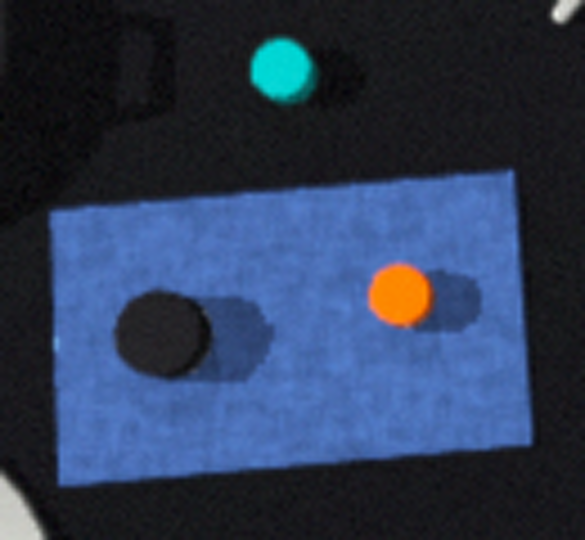

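View pics/c3.png

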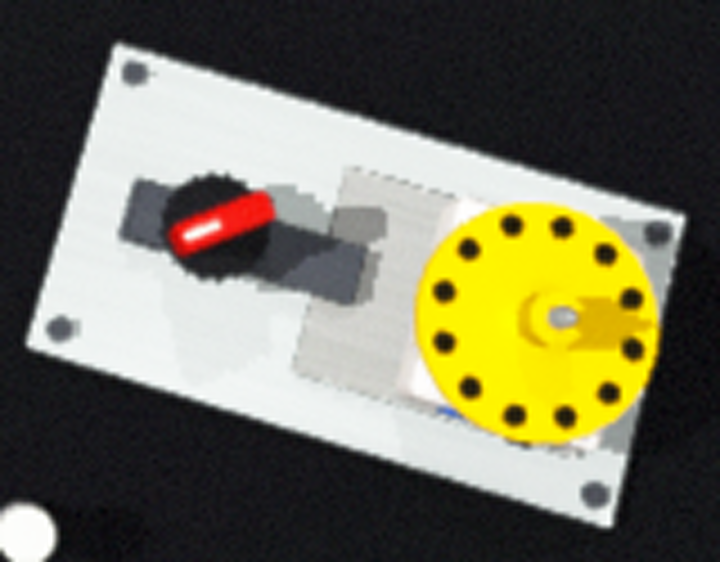

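View pics/c4.png

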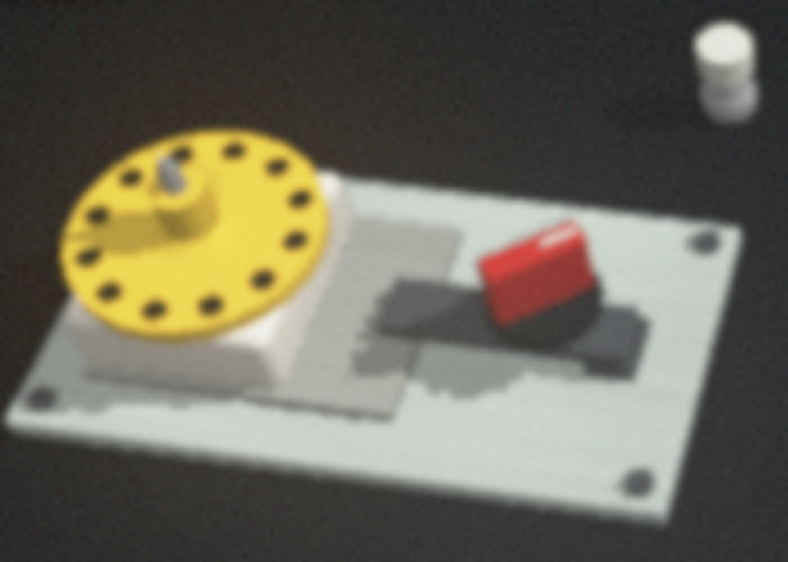

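The caps I can see, as (top px) / (scene px):
- Orange on the mat: (238,230) / (401,197)
- Larger orange off the mat: (292,212) / (348,219)
- Turquoise: (212,180) / (448,241)

The crops show the small orange cap on the mat is the one meant. It's on the mat, not turquoise, and smaller than the other orange cap.

In the top view the knob is at (384,235) and the shaft tip at about (460,255).

Run:
```python
from h import *
from scipy.optimize import least_squares
t=load('top0'); s=load('scene0')
def c3(u): return (u[0]/4.5+335-.4,u[1]/4.5+185-.4)
def c4(u): return (u[0]/4.5+125-.4,u[1]/4.5+135-.4)
ct=[c3(u) for u in [(118,43),(685,213),(612,525),(27,347)]]
cs={0:c4((667,520)),3:c4((742,230)),1:c4((8,425))}
for i in cs: print('corner',i,tri(t,ct[i],s,cs[i]),atz(t,ct[i],.01),atz(s,cs[i],.01))
# fit fixture
# y axis from shaft to knob; corners: shaft end y=-140, knob end y=+140
loc=None
tipT=c3((563,317)); tipS=c4((166,160))
print('tip',tri(t,tipT,s,tipS),atz(t,tipT,.102),atz(s,tipS,.102))
def masks(d):
    h=cv2.cvtColor(d['color'],cv2.COLOR_RGB2HSV); return h
for nm,d,box,cap in (('top',t,(365,215,405,255),(225,218,252,245)),('scene',s,(220,175,265,220),(388,183,415,212))):
    h=masks(d)
    for lab,b,lo,hi in(('knob',box,(0,120,70),(9,255,255)),('cap',cap,(3,140,80),(25,255,255))):
        m=cv2.inRange(h,np.array(lo,np.uint8),np.array(hi,np.uint8))
        if lab=='knob': m|=cv2.inRange(h,(170,120,70),(180,255,255))
        mm=np.zeros_like(m); mm[b[1]:b[3],b[0]:b[2]]=m[b[1]:b[3],b[0]:b[2]]
        M=cv2.moments(mm,True); v,u=np.nonzero(mm)
        print(nm,lab,M['m10']/M['m00'],M['m01']/M['m00'],M['m00'],u.min(),u.max(),v.min(),v.max(), cv2.minAreaRect(np.stack([u,v],1).astype(np.float32)))
def model(p,y):
    x0,y0,th=p; c,si=np.cos(th),np.sin(th)
    return lambda q:np.array([x0+c*q[0]-si*q[1],y0+si*q[0]+c*q[1],q[2]])
def res(p,full=False):
    f=model(p,0); r=[]
    # top-view corners : knob end is left; 
    L={0:(p3*.075,.14,.01),3:(-p3*.075,.14,.01),1:(p3*.075,-.14,.01),2:(-p3*.075,-.14,.01)}
    for i in range(4): r+=list(proj(t,f(L[i]))-ct[i])
    for i in cs: r+=list(proj(s,f(L[i]))-cs[i])
    r+=list(proj(t,f((0,-.06,.102)))-tipT); r+=list(proj(s,f((0,-.06,.102)))-tipS)
    return np.array(r)
best=None
for p3 in(1,-1):
  for th in np.linspace(-3,3,7):
    o=least_squares(res,[.4,-.1,th]); print(p3,round(o.cost,2),o.x) if o.cost<200 else 0
    if best is None or o.cost<best[0]: best=(o.cost,o.x,p3,o.fun)
p3=best[2]; f=model(best[1],0); print(np.round(best[3].reshape(-1,2),1)); print('shaft',f((0,-.06,.085)),'knob',f((0,.085,.066)), proj(t,f((0,.085,.074))),proj(s,f((0,.085,.074))))
```

```text
corner 0 (array([ 0.62228527, -0.02912812,  0.00669445]), np.float64(0.003571900888970767)) [ 0.62156411 -0.03054184  0.01      ] [ 0.62450018 -0.02717548  0.01      ]
corner 3 (array([0.4789548 , 0.01613063, 0.00775061]), np.float64(0.0024550584384890597)) [0.47877022 0.01505194 0.01      ] [0.48099669 0.01730424 0.01      ]
corner 1 (array([ 0.53886617, -0.29433201,  0.00960795]), np.float64(0.0026738165077068686)) [ 0.5389911  -0.29561013  0.01      ] [ 0.53941114 -0.29266887  0.01      ]
tip (array([ 0.48697496, -0.2045638 ,  0.1006993 ]), np.float64(0.00041532946159654975)) [ 0.48690483 -0.20390661  0.102     ] [ 0.48816749 -0.2042714   0.102     ]
top knob 383.8988764044944 234.0505617977528 178.0 372 395 228 241 ((383.534423828125, 234.08621215820312), (8.356289863586426, 24.326087951660156), 68.19859313964844)
top cap 238.75862068965517 230.22758620689655 145.0 232 245 224 236 ((238.5, 230.0), (12.0, 13.0), 90.0)
scene knob 243.36024844720498 196.19565217391303 322.0 232 256 187 206 ((243.91380310058594, 195.46551513671875), (14.968935012817383, 24.42300033569336), 66.80140686035156)
scene cap 400.62420382165607 196.2420382165605 157.0 394 407 190 203 ((400.5, 196.5), (13.0, 13.0), 90.0)
1 18.66 [ 0.50849071 -0.14122636 -0.30292513]
1 18.66 [ 0.50849071 -0.14122636 -0.30292513]
1 18.66 [ 0.50849071 -0.14122636 -0.30292513]
1 18.66 [ 0.50849071 -0.14122636 -0.30292513]
1 18.66 [ 0.50849071 -0.14122636 -0.30292513]
1 18.66 [ 0.50849071 -0.14122636 -0.30292513]
1 18.66 [ 0.50849071 -0.14122636  5.98026017]
[[-0.3 -0.1]
 [ 0.8  0.3]
 [ 0.5  0.5]
 [ 0.1  0. ]
 [-1.7 -1.1]
 [-1.4 -0.7]
 [-2.4 -0.2]
 [-3.  -1.9]
 [ 3.2  0.7]]
shaft [ 0.49059191 -0.19849444  0.085     ] knob [ 0.53384735 -0.06009658  0.066     ] [380.51967386 232.09550908] [246.95132637 190.60541155]
```

```bash
cat > fit.py <<'E'
from h import *
from scipy.optimize import minimize
def hull_mask(d,pts,b,ss=6):
    R,t,K=P(d); p=(K@(R@np.array(pts).T+t[:,None])); p=(p[:2]/p[2]).T
    p=(p-[b[0]-.5,b[1]-.5])*ss
    m=np.zeros(((b[3]-b[1])*ss,(b[2]-b[0])*ss),np.uint8)
    cv2.fillConvexPoly(m,cv2.convexHull(np.round(p*16).astype(np.int32)),255,shift=4)
    return cv2.resize(m,(b[2]-b[0],b[3]-b[1]),interpolation=cv2.INTER_AREA)/255.
def softmask(d,b,kind):
    h=cv2.cvtColor(d['color'],cv2.COLOR_RGB2HSV)[b[1]:b[3],b[0]:b[2]].astype(float)
    if kind=='yellow': ok=(h[...,0]>18)&(h[...,0]<35)&(h[...,1]>90)&(h[...,2]>60)
    if kind=='red': ok=((h[...,0]<8)|(h[...,0]>170))&(h[...,1]>110)&(h[...,2]>70)
    if kind=='orange': ok=(h[...,0]>2)&(h[...,0]<25)&(h[...,1]>140)&(h[...,2]>80)
    ok=ok.astype(np.uint8)
    # fill hull
    v,u=np.nonzero(ok)
    n,l,st,_=cv2.connectedComponentsWithStats(ok); k=1+np.argmax(st[1:,4]); c=(l==k).astype(np.uint8)
    cs=cv2.findContours(c,cv2.RETR_EXTERNAL,cv2.CHAIN_APPROX_NONE)[0]
    out=np.zeros_like(c); cv2.fillConvexPoly(out,cv2.convexHull(max(cs,key=len)),1)
    return out.astype(float)
def cyl(x,y,r,z0,z1):
    a=np.linspace(0,2*np.pi,60); return [(x+r*np.cos(i),y+r*np.sin(i),z) for i in a for z in(z0,z1)]
def box(x,y,th,L,W,z0,z1):
    c,s=np.cos(th),np.sin(th); return [(x+c*i-s*j,y+s*i+c*j,z) for i in(-L/2,L/2) for j in(-W/2,W/2) for z in(z0,z1)]
def fit(views,fn,p0,step):
    def cost(p): return sum(np.sum((cv2.GaussianBlur(m-hull_mask(d,fn(p),b),(0,0),1.0))**2) for d,b,m in views)
    best=None
    sim=[p0]+[np.array(p0)+np.eye(len(p0))[i]*step[i] for i in range(len(p0))]
    o=minimize(cost,p0,method='Nelder-Mead',options=dict(initial_simplex=np.array(sim),xatol=1e-5,fatol=1e-4,maxiter=600))
    return o.x,o.fun
E
cat > meas.py <<'E'
from fit import *
t=load('top0'); s=load('scene0')
B={'disc':('yellow',(415,215,495,295),(130,150,210,225)),'knob':('red',(365,220,405,250),(220,175,265,220)),'cap':('orange',(225,218,252,245),(388,183,415,212))}
F={'disc':(lambda p:cyl(p[0],p[1],.053,.056,.059),[.487,-.2045],[.01,.01]),
'knob':(lambda p:box(p[0],p[1],p[2],.044,.014,.044,.074),[.53,-.067,-1.2],[.01,.01,.2]),
'cap':(lambda p:cyl(p[0],p[1],.014,.008,.024),[.53,.25],[.01,.01])}
V={'top':t,'scene':s}
for k in B:
    vs=[(t,B[k][1],softmask(t,B[k][1],B[k][0])),(s,B[k][2],softmask(s,B[k][2],B[k][0]))]
    for nm,v in(('top',vs[:1]),('scene',vs[1:]),('both',vs)):
        p0=F[k][1]
        if k=='cap': p0=list(atz(t,(238.7,230.2),.022)[:2])
        print(k,nm,fit(v,F[k][0],p0,F[k][2]))
E
python3 meas.py
```

```text
disc top (array([ 0.48706659, -0.20696205]), np.float64(13.703524306348985))
disc scene (array([ 0.48592665, -0.20680768]), np.float64(104.0059062180202))
disc both (array([ 0.48672932, -0.20697796]), np.float64(118.56044923119941))
knob top (array([ 0.53096116, -0.06799488, -1.2401187 ]), np.float64(5.869398178721313))
knob scene (array([ 0.53311807, -0.06816973, -1.32424122]), np.float64(15.921060330041449))
knob both (array([ 0.53183187, -0.06824792, -1.24958354]), np.float64(26.30060239982916))
cap top (array([0.54543481, 0.22707707]), np.float64(1.9670790169832197))
cap scene (array([0.54402703, 0.22775544]), np.float64(14.497562374704518))
cap both (array([0.54488248, 0.22712565]), np.float64(17.885033301810534))
```

```bash
cat > plan.py <<'E'
from h import *
from scipy.spatial.transform import Rotation as Ro
def cur():
    s=state(); return np.array(s['eef_pos']),Ro.from_rotvec(s['ee_rot']),s
def target_R(yaw_y):  # tool z down, tool y at yaw (deg)
    y=np.radians(yaw_y); Y=np.array([np.cos(y),np.sin(y),0]); Z=np.array([0,0,-1.]); X=np.cross(Y,Z); return Ro.from_matrix(np.stack([X,Y,Z],1))
def plan(pos,yaw_y,n,show=True):
    p,R,s=cur(); T=target_R(yaw_y); d=(R.inv()*T).as_rotvec()
    out=[]
    for i in range(n):
        w=d/n; v=R.inv().apply((np.array(pos)-p)/n); out.append([np.round(np.degrees(w),1).tolist(),np.round(v*1000,1).tolist()]); R=R*Ro.from_rotvec(w)
    print('pos',np.round(p,4),'yawy',np.degrees(np.arctan2(*R.as_matrix()[[1,0],1])).round(2),'tot turn',np.degrees(d).round(2)); 
    for o in out: print(o)
def rep():
    p,R,s=cur(); M=R.as_matrix(); print('t',round(s['clock'],2),'p',np.round(p,4),'yawy %.2f'%np.degrees(np.arctan2(M[1,1],M[0,1])),'z',M[:,2].round(3),'F',np.round(s['ft_force'],2),'M',np.round(s['moment'],3),'w %.1f'%(94*s['gripper_width']),'q',np.round(s['qpos'],2))
E
python3 -c "
from plan import *
rep(); plan((.532,-.068,.26),18.7,20)"
```

```text
t 1.0 p [ 0.1826 -0.6238  0.3026] yawy -73.68 z [-0. -0. -1.] F [-0.88  0.14  0.23] M [-0.073  0.004 -0.052] w 93.7 q [-1.46  0.25  1.56 -0.    1.34 -0.17]
pos [ 0.1826 -0.6238  0.3026] yawy 18.7 tot turn [ -0.     0.   -92.38]
[[-0.0, 0.0, -4.6], [24.6, -21.8, 2.1]]
[[-0.0, 0.0, -4.6], [26.2, -19.7, 2.1]]
[[-0.0, 0.0, -4.6], [27.7, -17.5, 2.1]]
[[-0.0, 0.0, -4.6], [29.1, -15.2, 2.1]]
[[-0.0, 0.0, -4.6], [30.2, -12.9, 2.1]]
[[-0.0, 0.0, -4.6], [31.1, -10.4, 2.1]]
[[-0.0, 0.0, -4.6], [31.9, -7.8, 2.1]]
[[-0.0, 0.0, -4.6], [32.4, -5.2, 2.1]]
[[-0.0, 0.0, -4.6], [32.7, -2.6, 2.1]]
[[-0.0, 0.0, -4.6], [32.8, 0.0, 2.1]]
[[-0.0, 0.0, -4.6], [32.7, 2.7, 2.1]]
[[-0.0, 0.0, -4.6], [32.4, 5.3, 2.1]]
[[-0.0, 0.0, -4.6], [31.9, 7.9, 2.1]]
[[-0.0, 0.0, -4.6], [31.1, 10.4, 2.1]]
[[-0.0, 0.0, -4.6], [30.2, 12.9, 2.1]]
[[-0.0, 0.0, -4.6], [29.0, 15.3, 2.1]]
[[-0.0, 0.0, -4.6], [27.7, 17.6, 2.1]]
[[-0.0, 0.0, -4.6], [26.2, 19.8, 2.1]]
[[-0.0, 0.0, -4.6], [24.5, 21.8, 2.1]]
[[-0.0, 0.0, -4.6], [22.7, 23.7, 2.1]]
```

Call:
servo_tool([
  [[0, 0, -4.6], [24.6, -21.8, 2], 50],
  [[0, 0, -4.6], [26, -20, 2], 50],
  [[0, 0, -4.6], [28, -17.5, 2], 50],
  [[0, 0, -4.6], [29, -15, 2], 50],
  [[0, 0, -4.6], [30, -13, 2], 50],
  [[0, 0, -4.6], [31, -10.4, 2], 50],
  [[0, 0, -4.6], [32, -8, 2], 50],
  [[0, 0, -4.6], [32.4, -5, 2], 50],
  [[0, 0, -4.6], [32.7, -2.6, 2], 50],
  [[0, 0, -4.6], [33, 0, 2], 50],
])

```text
clock: 2.0
eef_pos: [0.3577, -0.3369, 0.2825]
ee_rot: [2.664, 1.657, -0.001]
ft_force: [0.4, -0.4, -0.5]
gripper_width: 0.535
```

```bash
python3 -c "
from plan import *
rep(); plan((.532,-.068,.2),18.7,11)"
```

```text
t 2.0 p [ 0.3577 -0.3369  0.2825] yawy -26.23 z [ 0.002 -0.004 -1.   ] F [ 0.43 -0.36 -0.46] M [-0.08  -0.071  0.025] w 50.3 q [-0.99 -0.12  1.98 -0.    1.28 -0.53]
pos [ 0.3577 -0.3369  0.2825] yawy 18.7 tot turn [  0.11   0.25 -44.93]
[[0.0, 0.0, -4.1], [29.0, 3.4, 7.4]]
[[0.0, 0.0, -4.1], [28.6, 5.4, 7.4]]
[[0.0, 0.0, -4.1], [28.2, 7.5, 7.4]]
[[0.0, 0.0, -4.1], [27.6, 9.5, 7.4]]
[[0.0, 0.0, -4.1], [26.8, 11.4, 7.5]]
[[0.0, 0.0, -4.1], [25.9, 13.3, 7.5]]
[[0.0, 0.0, -4.1], [24.9, 15.1, 7.5]]
[[0.0, 0.0, -4.1], [23.8, 16.8, 7.5]]
[[0.0, 0.0, -4.1], [22.5, 18.5, 7.5]]
[[0.0, 0.0, -4.1], [21.1, 20.0, 7.5]]
[[0.0, 0.0, -4.1], [19.7, 21.5, 7.5]]
```

Tracks well.

Call:
servo_tool([
  [[0, 0, -4.5], [31.5, 4, 8], 50],
  [[0, 0, -4.5], [31, 6, 8], 50],
  [[0, 0, -4.5], [31, 8.5, 8], 50],
  [[0, 0, -4.5], [30, 11, 8], 50],
  [[0, 0, -4.5], [29, 13, 8], 50],
  [[0, 0, -4.5], [28, 15, 8], 50],
  [[0, 0, -4.5], [26.5, 17, 8], 50],
  [[0, 0, -4.5], [25, 19, 8], 50],
  [[0, 0, -4.5], [24, 21, 8], 50],
  [[0, 0, -4.5], [22, 22.5, 8], 50],
])

```text
clock: 3.0
eef_pos: [0.53, -0.0551, 0.2021]
ee_rot: [1.779, 2.573, -0.005]
ft_force: [0.5, 0.4, 0.3]
gripper_width: 0.533
```

```bash
python3 -c "
from plan import *
rep(); plan((.532,-.068,.19),18.7,3)
s=snap('top','top1.png');q=snap('scene','scene1.png')
a=cv2.resize(s['color'][180:300,320:500],None,fx=4,fy=4);b=cv2.resize(q['color'][110:260,150:300],None,fx=4,fy=4)
cv2.imwrite('pics/d1.png',a[...,::-1]);cv2.imwrite('pics/d2.png',b[...,::-1])"
```

```text
t 3.0 p [ 0.53   -0.0551  0.2021] yawy 20.69 z [ 0.009 -0.011 -1.   ] F [0.51 0.35 0.32] M [-0.034 -0.136 -0.012] w 50.1 q [-0.31  0.08  1.94 -0.01  1.11 -0.67]
pos [ 0.53   -0.0551  0.2021] yawy 18.7 tot turn [0.3  0.75 1.99]
[[0.1, 0.3, 0.7], [-4.2, -0.9, 4.1]]
[[0.1, 0.3, 0.7], [-4.2, -0.9, 4.1]]
[[0.1, 0.3, 0.7], [-4.3, -0.8, 4.1]]
```

View pics/d1.png

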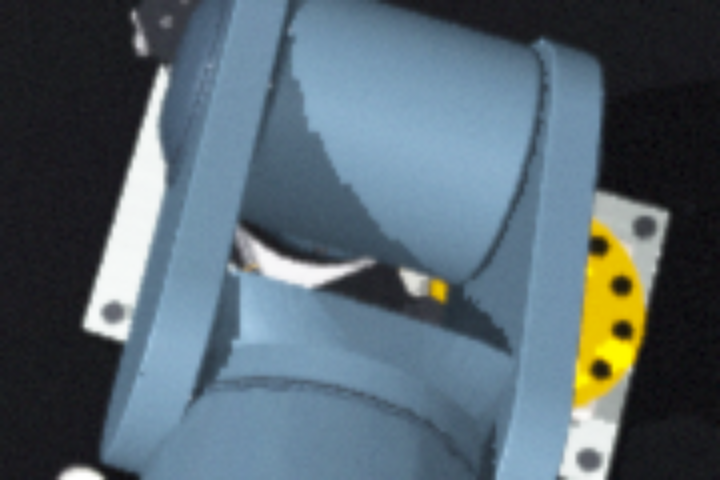

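View pics/d2.png

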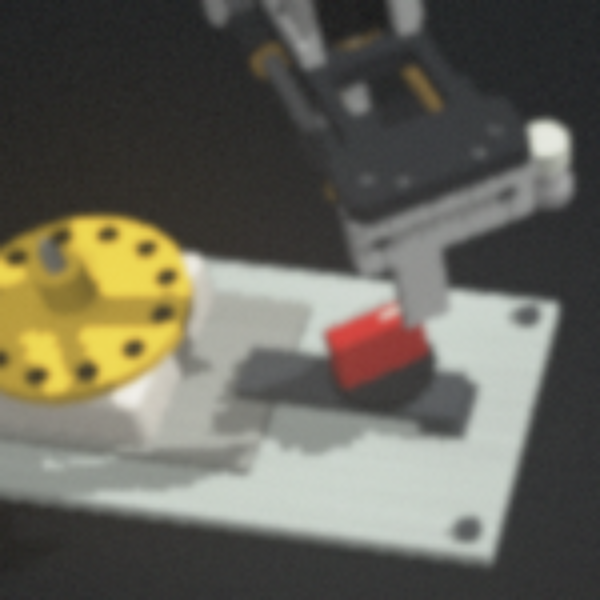

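The top view is blocked by the arm. The scene view shows a finger at about (255,180), behind and above the bar, with the vial well to the right. I'll correct the pose, then descend.

Call:
servo_tool([
  [[0.1, 0.3, 0.7], [-4.3, -0.9, 4], 50],
  [[0.1, 0.2, 0.7], [-4.3, -0.9, 4], 50],
  [[0.1, 0.2, 0.6], [-4.3, -0.9, 4], 50],
  [[0, 0, 0], [0, 0, 4], 50],
  [[0, 0, 0], [0, 0, 6], 50],
  [[0, 0, 0], [0, 0, 8], 50],
  [[0, 0, 0], [0, 0, 8], 50],
  [[0, 0, 0], [0, 0, 8], 50],
  [[0, 0, 0], [0, 0, 7], 50],
  [[0, 0, 0], [0, 0, 3], 50],
])

```text
clock: 4.1
eef_pos: [0.5308, -0.0714, 0.1412]
ee_rot: [-1.841, -2.544, 0.001]
ft_force: [-0.2, -0.5, -0.3]
gripper_width: 0.534
```

```bash
python3 -c "
from plan import *
rep(); plan((.532,-.068,.146),18.7,2)
q=snap('scene','scene2.png');b=cv2.resize(q['color'][110:260,150:300],None,fx=4,fy=4)
cv2.imwrite('pics/d3.png',b[...,::-1])"
```

```text
t 4.1 p [ 0.5308 -0.0714  0.1412] yawy 18.21 z [-0.002  0.    -1.   ] F [-0.16 -0.48 -0.25] M [-0.016 -0.063  0.049] w 50.2 q [-0.35  0.19  1.95 -0.    1.01 -0.66]
pos [ 0.5308 -0.0714  0.1412] yawy 18.7 tot turn [-0.1  -0.05 -0.49]
[[-0.0, -0.0, -0.2], [1.4, 1.1, -2.4]]
[[-0.0, -0.0, -0.2], [1.4, 1.1, -2.4]]
```

View pics/d3.png

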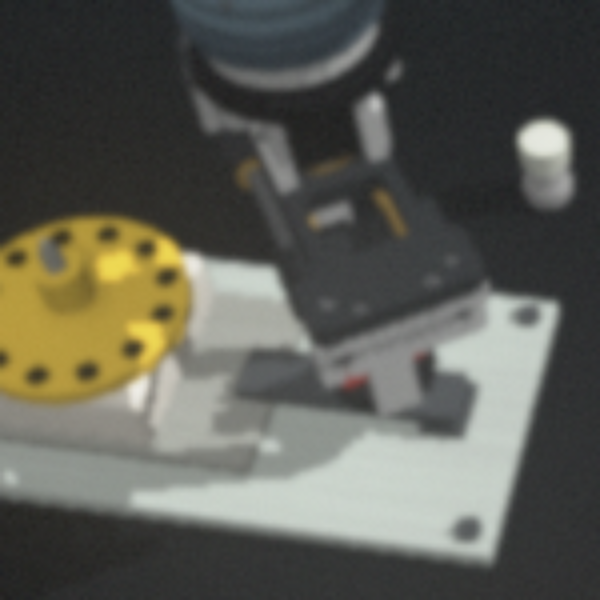

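Call:
servo_tool([
  [[0, 0, -0.3], [1.4, 1.1, -2.2], 50],
  [[0, 0, -0.2], [1.4, 1.1, -2.2], 40],
  [[0, 0, 0], [0, 0, 0], 30],
  [[0, 0, 0], [0, 0, 0], 24],
  [[0, 0, 0], [0, 0, 0], 20],
  [[0, 0, 0], [0, 0, 0], 16],
  [[0, 0, 0], [0, 0, 0], 10],
  [[0, 0, 0], [0, 0, 0], 8],
  [[0, 0, 0], [0, 0, 0], 8],
  [[0, 0, 0], [0, 0, 0], 8],
], squeeze=20)

```text
clock: 5.15
eef_pos: [0.5309, -0.0681, 0.1469]
ee_rot: [-1.825, -2.551, 0.008]
ft_force: [-1.9, -0.8, 0.6]
gripper_width: 0.144
```

```bash
python3 -c "
from plan import *
rep(); print(state()['joint_efforts'])"
```

```text
t 5.15 p [ 0.5309 -0.0681  0.1469] yawy 18.84 z [-0.007 -0.001 -1.   ] F [-1.85 -0.77  0.62] M [-0.02   0.047  0.017] w 13.5 q [-0.34  0.18  1.94 -0.    1.02 -0.67]
[ 1.78697999e-01 -3.34806848e+01 -2.64338064e+01  1.38997589e-01
 -1.53438309e-01  8.39231681e-03]
```

Call:
servo_tool([
  [[0, 0, 3], [0, 0, 0], 8],
  [[0, 0, 3], [0, 0, 0], 8],
  [[0, 0, 3], [0, 0, 0], 8],
  [[0, 0, 3], [0, 0, 0], 8],
  [[0, 0, 3], [0, 0, 0], 8],
  [[0, 0, 3], [0, 0, 0], 8],
  [[0, 0, 3], [0, 0, 0], 8],
  [[0, 0, 3], [0, 0, 0], 8],
  [[0, 0, 3], [0, 0, 0], 8],
  [[0, 0, 3], [0, 0, 0], 8],
])

```text
clock: 6.15
eef_pos: [0.5312, -0.068, 0.1469]
ee_rot: [-2.444, -1.97, 0.01]
ft_force: [-1.8, -0.2, 1.4]
gripper_width: 0.15
```

```bash
python3 -c "
from plan import *
rep(); print(state()['joint_efforts'].round(3))"
```

```text
t 6.15 p [ 0.5312 -0.068   0.1469] yawy -12.24 z [-0.007 -0.002 -1.   ] F [-1.76 -0.2   1.4 ] M [-0.074  0.05   0.175] w 14.1 q [-0.34  0.18  1.94 -0.    1.02 -0.12]
[  0.083 -33.552 -26.448   0.211  -0.158  -0.323]
```

```bash
python3 -c "
from plan import *
for i in range(5):
    q=snap('scene','scene3.png'); s=state(); print(s['moment'].round(3),s['joint_efforts'][5].round(3),np.degrees(s['qpos'][5]))
b=cv2.resize(q['color'][110:260,150:300],None,fx=4,fy=4)
cv2.imwrite('pics/d4.png',b[...,::-1])"
```

```text
[-0.036  0.038  0.047] 0.203 -6.87606963339495
[-0.058  0.073 -0.027] 0.203 -7.075250355201369
[-0.029  0.058 -0.03 ] 0.039 -7.1238092815119085
[-0.041  0.043  0.025] -0.012 -7.122890879263994
[-0.015  0.083  0.   ] -0.02 -7.117529721305795
```

View pics/d4.png

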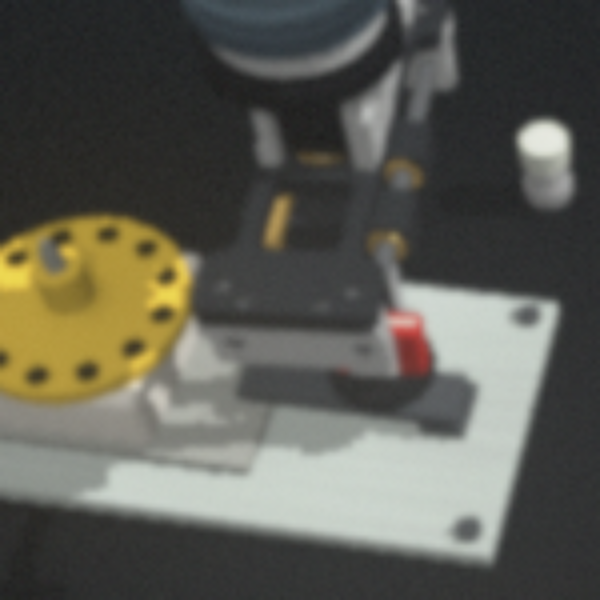

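Call:
servo_tool([
  [[0, 0, 0.8], [0, 0, 0], 8],
  [[0, 0, 0.8], [0, 0, 0], 8],
  [[0, 0, 0.8], [0, 0, 0], 8],
  [[0, 0, 0.8], [0, 0, 0], 8],
  [[0, 0, 0.8], [0, 0, 0], 8],
  [[0, 0, 0.8], [0, 0, 0], 8],
  [[0, 0, 0.8], [0, 0, 0], 8],
  [[0, 0, 0.8], [0, 0, 0], 8],
  [[0, 0, 0.8], [0, 0, 0], 8],
  [[0, 0, 0.8], [0, 0, 0], 8],
])

```text
clock: 7.4
eef_pos: [0.5313, -0.068, 0.1469]
ee_rot: [-2.582, -1.787, 0.01]
ft_force: [-0.8, -0.3, 0.5]
gripper_width: 0.145
```

```bash
python3 -c "
from plan import *
rep()
for i in range(7):
    s=state(); print(s['moment'].round(3),s['joint_efforts'][5].round(3),np.degrees(s['qpos'][5]));q=snap('top','top3.png'); 
"
```

```text
t 7.4 p [ 0.5313 -0.068   0.1469] yawy -20.63 z [-0.007 -0.002 -1.   ] F [-0.81 -0.27  0.53] M [-0.081 -0.018  0.146] w 13.7 q [-0.34  0.18  1.94 -0.    1.02  0.03]
[-0.081 -0.018  0.146] -0.005 1.4340498289318944
[-0.039  0.036  0.14 ] 0.138 1.454186709597612
[-0.009  0.046  0.085] 0.13 1.3942536863623187
[-0.068 -0.001  0.08 ] 0.071 1.3776120391603397
[-0.072  0.006  0.036] 0.054 1.3708278794678204
[-0.125  0.028  0.051] 0.05 1.367681031760341
[-0.096  0.016  0.04 ] 0.048 1.3675486047670695
```

Call:
servo_tool([
  [[0, 0, 1.2], [0, 0, 0], 8],
  [[0, 0, 1.2], [0, 0, 0], 8],
  [[0, 0, 1.2], [0, 0, 0], 8],
  [[0, 0, 1.2], [0, 0, 0], 8],
  [[0, 0, 1.2], [0, 0, 0], 8],
  [[0, 0, 1.2], [0, 0, 0], 8],
  [[0, 0, 1.2], [0, 0, 0], 8],
  [[0, 0, 1.2], [0, 0, 0], 8],
  [[0, 0, 1.2], [0, 0, 0], 8],
  [[0, 0, 1.2], [0, 0, 0], 8],
])

```text
clock: 8.75
eef_pos: [0.5314, -0.0681, 0.1469]
ee_rot: [-2.768, -1.485, 0.01]
ft_force: [-0.8, -0.6, -0.1]
gripper_width: 0.146
```

```bash
python3 -c "
from plan import *
rep()
for i in range(6):
    s=state(); print(s['moment'].round(3),s['joint_efforts'][5].round(3),np.degrees(s['qpos'][5]));q=snap('scene','scene4.png'); 
b=cv2.resize(q['color'][110:260,150:300],None,fx=4,fy=4)
cv2.imwrite('pics/d5.png',b[...,::-1])"
```

```text
t 8.75 p [ 0.5314 -0.0681  0.1469] yawy -33.58 z [-0.006 -0.002 -1.   ] F [-0.78 -0.6  -0.11] M [-0.077 -0.021  0.047] w 13.7 q [-0.34  0.18  1.94 -0.01  1.02  0.25]
[-0.077 -0.021  0.047] -0.066 14.38736375832924
[-0.063 -0.013  0.026] 0.147 14.417145914551888
[-0.08  -0.043  0.006] 0.138 14.326546318281729
[-0.05  -0.068  0.011] 0.049 14.296826087109816
[-0.049 -0.01  -0.013] 0.024 14.291159451771387
[-0.124 -0.053 -0.051] 0.017 14.28538422522807
```

View pics/d5.png

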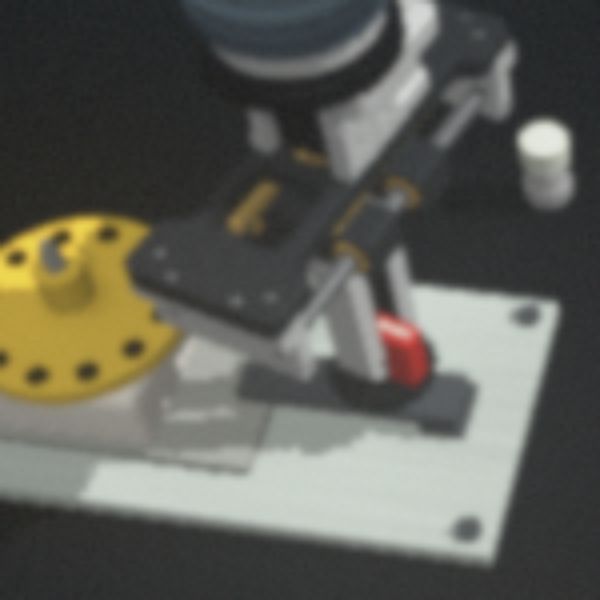

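Call:
servo_tool([
  [[0, 0, 0.4], [0, 0, 0], 8],
  [[0, 0, 0.4], [0, 0, 0], 8],
  [[0, 0, 0.4], [0, 0, 0], 8],
  [[0, 0, 0.4], [0, 0, 0], 8],
  [[0, 0, 0.4], [0, 0, 0], 8],
  [[0, 0, 0.4], [0, 0, 0], 8],
  [[0, 0, 0.4], [0, 0, 0], 8],
  [[0, 0, 0.4], [0, 0, 0], 8],
  [[0, 0, 0.4], [0, 0, 0], 8],
  [[0, 0, 0.4], [0, 0, 0], 8],
])

```text
clock: 10.05
eef_pos: [0.5314, -0.068, 0.1468]
ee_rot: [-2.821, -1.382, 0.011]
ft_force: [-0.5, 0.7, -0.5]
gripper_width: 0.148
```

```bash
python3 -c "
from plan import *
rep()
for i in range(8):
    s=state(); print(s['moment'].round(3),s['joint_efforts'][5].round(3),np.degrees(s['qpos'][5]),s['qvel'][5]);q=snap('scene','scene4.png'); 
"
```

```text
t 10.05 p [ 0.5314 -0.068   0.1468] yawy -37.78 z [-0.006 -0.003 -1.   ] F [-0.54  0.67 -0.54] M [-0.122 -0.01   0.1  ] w 13.9 q [-0.34  0.18  1.94 -0.01  1.02  0.32]
[-0.122 -0.01   0.1  ] 0.058 18.598280885426984 0.07612770376335305
[-0.076 -0.036  0.065] 0.129 18.60825671381524 -0.01601359326787576
[-0.079 -0.009  0.155] 0.125 18.57851903928206 -0.006009968496045785
[ 0.005 -0.012  0.062] 0.095 18.56938148313299 -0.0022268017437793173
[-0.104  0.016  0.074] 0.086 18.56418769684419 -0.00132710243746628
[-0.092 -0.025  0.077] 0.084 18.56670780702505 -0.002719156591471445
[-0.127 -0.024  0.067] 0.083 18.56468587467169 -5.5547591372678287e-05
[-0.104  0.     0.119] 0.083 18.565241799712492 0.00023077418575574113
```

The torque evidence agrees. Static wrist torque is +0.08 N·m, both from the sensor average and the joint-6 effort. That is well above the 0.02 N·m of a free screw, so the screw is at its stop. Residual torques after each call show it was already slipping at about 39° of turn. Slip is therefore between 0.30 and 0.59 rad, so I'll stop turning and release.

Call:
servo_tool([
  [[0, 0, 0], [0, 0, 0], 20],
  [[0, 0, 0], [0, 0, 0], 36],
  [[0, 0, 0], [0, 0, 0], 50],
  [[0, 0, 0], [0, 0, 0], 50],
  [[0, 0, 0], [0, 0, -8], 50],
  [[0, 0, 0], [0, 0, -15], 50],
  [[0, 0, 0], [0, 0, -15], 50],
  [[0, 0, 0], [0, 0, -15], 50],
  [[0, 0, 0], [0, 0, -10], 50],
  [[0, 0, 0], [0, 0, -5], 50],
])

```text
clock: 11.45
eef_pos: [0.5318, -0.0676, 0.2189]
ee_rot: [-2.82, -1.381, 0.01]
ft_force: [-0.3, -0.5, -0.1]
gripper_width: 0.532
```

```bash
python3 -c "
from plan import *
rep(); plan((.545,.227,.2),-80,10)"
```

```text
t 11.45 p [ 0.5318 -0.0676  0.2189] yawy -37.81 z [-0.006 -0.001 -1.   ] F [-0.33 -0.47 -0.1 ] M [-0.01  -0.005  0.05 ] w 50.0 q [-0.34  0.08  1.91 -0.    1.16  0.32]
pos [ 0.5318 -0.0676  0.2189] yawy -80.0 tot turn [-0.12  0.36 42.19]
[[-0.0, 0.0, 4.2], [24.1, -17.0, 1.8]]
[[-0.0, 0.0, 4.2], [22.8, -18.7, 1.9]]
[[-0.0, 0.0, 4.2], [21.3, -20.4, 1.9]]
[[-0.0, 0.0, 4.2], [19.8, -21.9, 1.9]]
[[-0.0, 0.0, 4.2], [18.1, -23.3, 1.9]]
[[-0.0, 0.0, 4.2], [16.4, -24.5, 1.9]]
[[-0.0, 0.0, 4.2], [14.5, -25.7, 1.9]]
[[-0.0, 0.0, 4.2], [12.6, -26.7, 1.9]]
[[-0.0, 0.0, 4.2], [10.6, -27.5, 1.9]]
[[-0.0, 0.0, 4.2], [8.5, -28.2, 1.9]]
```

Call:
servo_tool([
  [[0, 0, 4.2], [24, -17, 2], 50],
  [[0, 0, 4.2], [23, -18.5, 2], 50],
  [[0, 0, 4.2], [21, -20.5, 2], 50],
  [[0, 0, 4.2], [20, -22, 2], 50],
  [[0, 0, 4.2], [18, -23, 2], 50],
  [[0, 0, 4.2], [16, -24.5, 2], 50],
  [[0, 0, 4.2], [14.5, -25.5, 2], 50],
  [[0, 0, 4.2], [12.5, -26.5, 2], 50],
  [[0, 0, 3.5], [9, -24, 2], 50],
  [[0, 0, 2], [4, -14, 1], 50],
])

```text
clock: 12.45
eef_pos: [0.5472, 0.2155, 0.1993]
ee_rot: [3.124, 0.305, -0.01]
ft_force: [0.1, 0.2, -0.0]
gripper_width: 0.535
```

```bash
python3 -c "
from plan import *
rep(); plan((.545,.227,.15),-80,4)
q=snap('scene','scene5.png');b=cv2.resize(q['color'][110:260,330:500],None,fx=4,fy=4)
cv2.imwrite('pics/d6.png',b[...,::-1])
b=cv2.resize(q['color'][135:260,150:300],None,fx=4,fy=4)
cv2.imwrite('pics/d7.png',b[...,::-1])"
```

```text
t 12.45 p [0.5472 0.2155 0.1993] yawy -78.86 z [-0.006 -0.003 -1.   ] F [ 0.13  0.16 -0.03] M [0.01  0.016 0.018] w 50.3 q [ 0.18  0.22  1.79 -0.    1.14  1.56]
pos [0.5472 0.2155 0.1993] yawy -80.0 tot turn [0.1  0.36 1.14]
[[0.0, 0.1, 0.3], [0.1, -2.9, 12.3]]
[[0.0, 0.1, 0.3], [0.1, -2.9, 12.3]]
[[0.0, 0.1, 0.3], [0.0, -2.9, 12.3]]
[[0.0, 0.1, 0.3], [-0.0, -2.9, 12.3]]
```

View pics/d6.png

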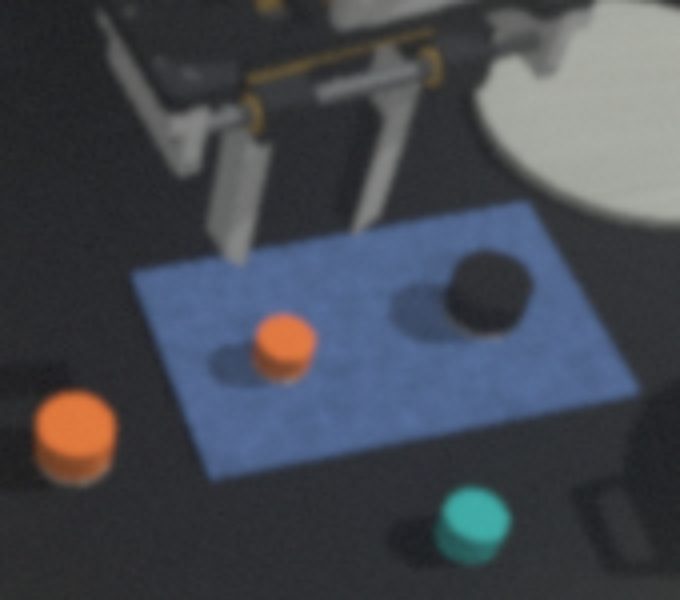

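View pics/d7.png

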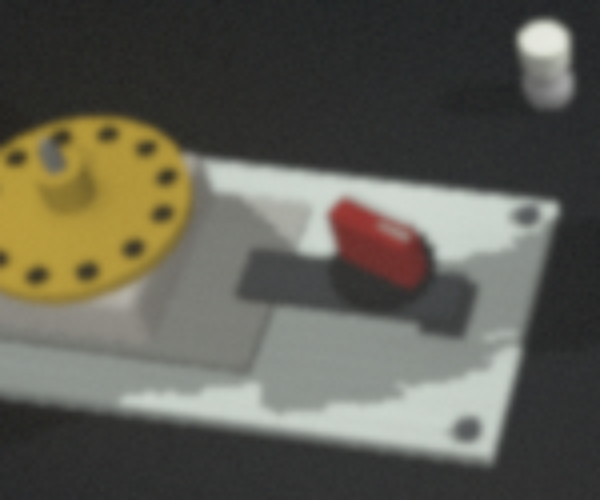

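The knob bar stayed turned after release. In d6 the jaws are above and behind the orange cap on the mat (scene px about (401,197)). I'll centre over it and lower.

Call:
servo_tool([
  [[0, 0.1, 0.3], [0, -3, 10], 50],
  [[0, 0.1, 0.3], [0, -3, 10], 50],
  [[0, 0.1, 0.3], [0, -3, 10], 50],
  [[0, 0, 0.2], [0, -2.5, 10], 50],
  [[0, 0, 0], [0, 0, 8], 50],
  [[0, 0, 0], [0, 0, 6], 50],
  [[0, 0, 0], [0, 0, 4], 50],
  [[0, 0, 0], [0, 0, 2], 50],
  [[0, 0, 0], [0, 0, 0], 50],
  [[0, 0, 0], [0, 0, 0], 50],
])

```text
clock: 13.5
eef_pos: [0.5437, 0.2257, 0.1321]
ee_rot: [3.128, 0.272, -0.007]
ft_force: [0.0, 0.1, 0.4]
gripper_width: 0.531
```

```bash
python3 -c "
from plan import *
rep(); plan((.545,.227,.103),-80,5)
q=snap('scene','scene6.png');b=cv2.resize(q['color'][140:250,350:480],None,fx=5,fy=5)
cv2.imwrite('pics/d8.png',b[...,::-1])
p,R,s=cur()
for sg in(-1,1):
  print('tip',proj(q,p+R.apply([0,sg*.025,.0972])))
print('graspaxis at z .024',proj(q,[p[0],p[1],.024]))"
```

```text
t 13.5 p [0.5437 0.2257 0.1321] yawy -80.05 z [-0.004 -0.002 -1.   ] F [0.05 0.15 0.4 ] M [0.012 0.034 0.009] w 49.9 q [ 0.2   0.32  1.81 -0.    1.02  1.6 ]
pos [0.5437 0.2257 0.1321] yawy -80.0 tot turn [ 0.1   0.26 -0.05]
[[0.0, 0.1, -0.0], [0.3, -0.2, 5.8]]
[[0.0, 0.1, -0.0], [0.3, -0.2, 5.8]]
[[0.0, 0.1, -0.0], [0.3, -0.2, 5.8]]
[[0.0, 0.1, -0.0], [0.3, -0.2, 5.8]]
[[0.0, 0.1, -0.0], [0.3, -0.2, 5.8]]
tip [412.71546634 186.62993167]
tip [388.75986216 193.10195432]
graspaxis at z .024 [400.06906116 193.58065384]
```

View pics/d8.png

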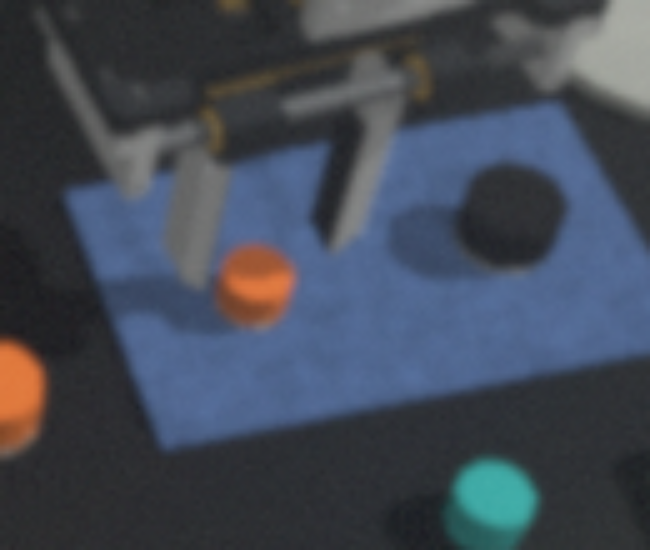

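Call:
servo_tool([
  [[0, 0.1, 0], [0.3, -0.3, 5], 50],
  [[0, 0.1, 0], [0.3, -0.3, 5], 50],
  [[0, 0.1, 0], [0.3, -0.3, 5], 50],
  [[0, 0, 0], [0.3, -0.2, 4], 50],
  [[0, 0, 0], [0.2, -0.2, 4], 50],
  [[0, 0, 0], [0, 0, 2.5], 50],
  [[0, 0, 0], [0, 0, 1.2], 50],
  [[0, 0, 0], [0, 0, 0], 44],
  [[0, 0, 0], [0, 0, 0], 38],
  [[0, 0, 0], [0, 0, 0], 34],
])

```text
clock: 14.55
eef_pos: [0.5454, 0.2275, 0.1038]
ee_rot: [3.128, 0.273, 0.004]
ft_force: [-0.0, 0.5, -0.9]
gripper_width: 0.371
```

```bash
python3 -c "
from plan import *
rep()
q=snap('scene','scene7.png');b=cv2.resize(q['color'][140:250,350:480],None,fx=5,fy=5)
cv2.imwrite('pics/d9.png',b[...,::-1])"
```

```text
t 14.55 p [0.5454 0.2275 0.1038] yawy -80.04 z [ 0.003 -0.001 -1.   ] F [-0.03  0.46 -0.87] M [-0.005 -0.002  0.019] w 34.9 q [ 0.2   0.37  1.81 -0.    0.96  1.6 ]
```

View pics/d9.png

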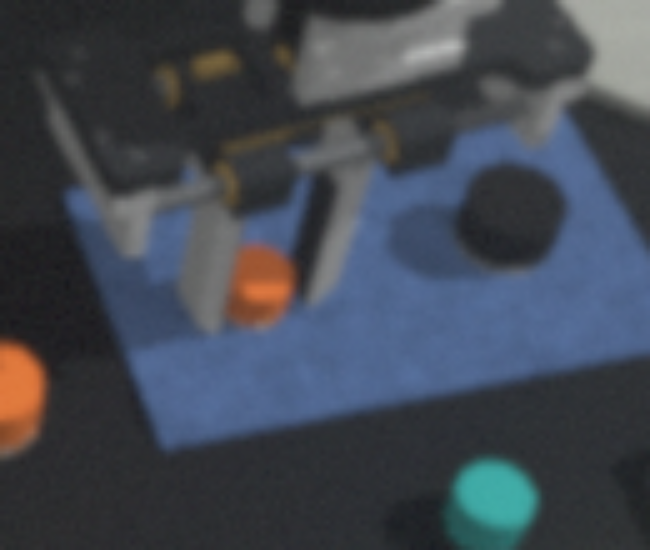

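The cap sits between the fingers. I'll close on it and then lift.

Call:
servo_tool([
  [[0, 0, 0], [0, 0, 0], 30],
  [[0, 0, 0], [0, 0, 0], 28],
  [[0, 0, 0], [0, 0, 0], 24],
  [[0, 0, 0], [0, 0, 0], 20],
  [[0, 0, 0], [0, 0, 0], 20],
  [[0, 0, 0], [0, 0, -3], 20],
  [[0, 0, 0], [0, 0, -12], 20],
  [[0, 0, 0], [0, 0, -25], 20],
  [[0, 0, 0], [0, 0, -25], 20],
  [[0, 0, 0], [0, 0, -20], 20],
], squeeze=45)

```text
clock: 15.6
eef_pos: [0.5433, 0.2272, 0.1907]
ee_rot: [3.128, 0.272, -0.006]
ft_force: [0.3, 0.5, 0.2]
gripper_width: 0.28
```

```bash
python3 -c "
from plan import *
rep(); plan((.487,-.207,.225),-80,12)
q=snap('scene','scene8.png');b=cv2.resize(q['color'][100:250,330:480],None,fx=4,fy=4)
cv2.imwrite('pics/d10.png',b[...,::-1])"
```

```text
t 15.6 p [0.5433 0.2272 0.1907] yawy -80.04 z [-0.004 -0.003 -1.   ] F [0.34 0.53 0.17] M [-0.019 -0.013  0.01 ] w 26.4 q [ 0.2   0.23  1.79 -0.    1.12  1.6 ]
pos [0.5433 0.2272 0.1907] yawy -80.0 tot turn [ 0.11  0.22 -0.04]
[[0.0, 0.0, -0.0], [-10.9, 34.8, -2.8]]
[[0.0, 0.0, -0.0], [-10.9, 34.8, -2.8]]
[[0.0, 0.0, -0.0], [-10.9, 34.8, -2.8]]
[[0.0, 0.0, -0.0], [-10.9, 34.8, -2.8]]
[[0.0, 0.0, -0.0], [-10.9, 34.8, -2.8]]
[[0.0, 0.0, -0.0], [-10.9, 34.8, -2.8]]
[[0.0, 0.0, -0.0], [-10.9, 34.8, -2.8]]
[[0.0, 0.0, -0.0], [-10.9, 34.8, -2.8]]
[[0.0, 0.0, -0.0], [-10.9, 34.8, -2.8]]
[[0.0, 0.0, -0.0], [-10.9, 34.8, -2.8]]
[[0.0, 0.0, -0.0], [-10.9, 34.8, -2.8]]
[[0.0, 0.0, -0.0], [-10.9, 34.8, -2.9]]
```

View pics/d10.png

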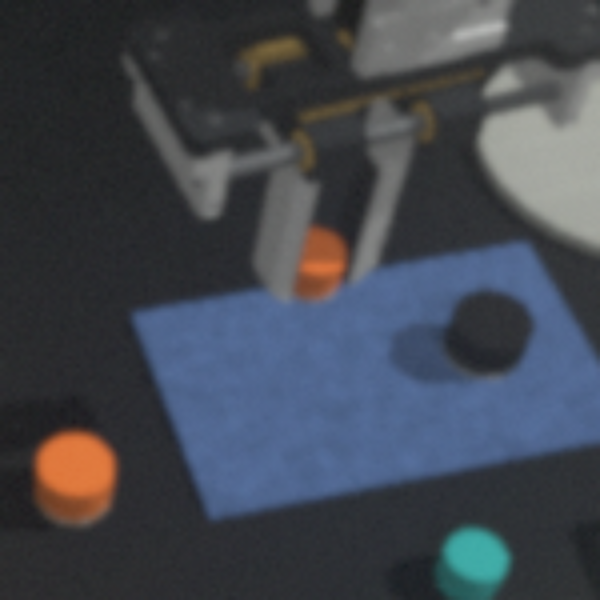

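The cap is lifted and held square (scene px about (409,167)). Next I carry it towards the shaft.

Call:
servo_tool([
  [[0, 0, 0], [0, 15, -10], 20],
  [[0, 0, 0], [-10, 35, -10], 20],
  [[0, 0, 0], [-13, 42, -10], 20],
  [[0, 0, 0], [-13, 42, -6], 20],
  [[0, 0, 0], [-13, 42, 0], 20],
  [[0, 0, 0], [-13, 42, 0], 20],
  [[0, 0, 0], [-13, 42, 0], 20],
  [[0, 0, 0], [-13, 42, 0], 20],
  [[0, 0, 0], [-13, 42, 0], 20],
  [[0, 0, 0], [-10, 30, 0], 20],
])

```text
clock: 16.65
eef_pos: [0.4976, -0.178, 0.2359]
ee_rot: [3.125, 0.281, 0.01]
ft_force: [0.1, 0.4, 0.0]
gripper_width: 0.28
```

```bash
python3 -c "
from plan import *
rep(); plan((.4865,-.207,.215),-80,4)"
```

```text
t 16.65 p [ 0.4976 -0.178   0.2359] yawy -79.71 z [ 0.007 -0.004 -1.   ] F [0.11 0.4  0.01] M [ 0.084 -0.098  0.041] w 26.3 q [-0.56  0.03  1.93  0.    1.18  0.83]
pos [ 0.4976 -0.178   0.2359] yawy -80.0 tot turn [ 0.27 -0.34  0.29]
[[0.1, -0.1, 0.1], [-4.1, 6.6, 5.2]]
[[0.1, -0.1, 0.1], [-4.0, 6.6, 5.2]]
[[0.1, -0.1, 0.1], [-4.0, 6.6, 5.2]]
[[0.1, -0.1, 0.1], [-4.0, 6.7, 5.2]]
```

Call:
servo_tool([
  [[0, 0, 0], [-3, 5, 4], 20],
  [[0.1, -0.1, 0.1], [-3, 5, 5], 20],
  [[0.1, -0.1, 0.1], [-3, 5, 5], 20],
  [[0.1, -0.1, 0.1], [-2, 4, 3], 20],
  [[0, 0, 0], [-1, 2, 1.5], 20],
  [[0, 0, 0], [0, 0, 0], 20],
  [[0, 0, 0], [0, 0, 0], 20],
  [[0, 0, 0], [0, 0, 0], 20],
  [[0, 0, 0], [0, 0, 0], 20],
  [[0, 0, 0], [0, 0, 0], 20],
])

```text
clock: 17.65
eef_pos: [0.4875, -0.2024, 0.215]
ee_rot: [-3.127, -0.272, 0.003]
ft_force: [-0.7, 0.2, -0.3]
gripper_width: 0.281
```

```bash
python3 -c "
from plan import *
rep(); plan((.4865,-.207,.212),-80,2)
q=snap('scene','scene9.png');t=snap('top','top9.png');b=cv2.resize(q['color'][100:220,110:260],None,fx=5,fy=5,interpolation=2)
cv2.imwrite('pics/d11.png',b[...,::-1])
b=cv2.resize(t['color'][190:310,400:520],None,fx=4,fy=4,interpolation=2)
cv2.imwrite('pics/d12.png',b[...,::-1])"
```

```text
t 17.65 p [ 0.4875 -0.2024  0.215 ] yawy -80.07 z [-0.002  0.003 -1.   ] F [-0.71  0.15 -0.31] M [-0.008 -0.007 -0.007] w 26.4 q [-0.61  0.06  1.94  0.    1.15  0.79]
pos [ 0.4875 -0.2024  0.215 ] yawy -80.0 tot turn [-0.19  0.11 -0.07]
[[-0.1, 0.1, -0.0], [-0.9, 2.2, 1.5]]
[[-0.1, 0.1, -0.0], [-0.9, 2.2, 1.5]]
```

View pics/d11.png

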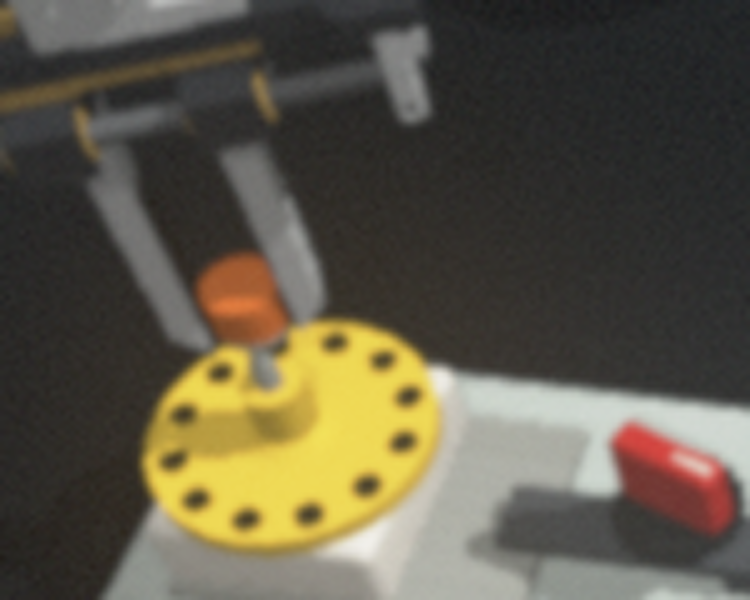

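View pics/d12.png

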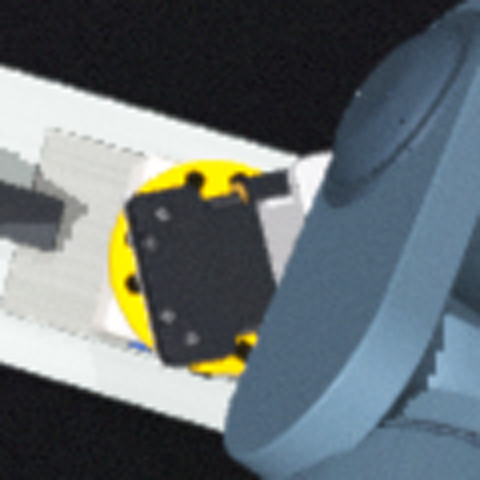

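```bash
python3 -c "
from fit import *
q=load('scene9'); b=(140,140,175,175)
m=softmask(q,b,'orange')
h=cv2.cvtColor(q['color'],cv2.COLOR_RGB2HSV)[b[1]:b[3],b[0]:b[2]]
ok=((h[...,0]<15)&(h[...,1]>140)&(h[...,2]>60)).astype(np.uint8)
print(ok.sum())
v,u=np.nonzero(ok);print(u.min()+b[0],u.max()+b[0],v.min()+b[1],v.max()+b[1])
# predicted cap
p=np.array(proj(q,0)) if 0 else None
img=cv2.resize(q['color'],None,fx=8,fy=8,interpolation=cv2.INTER_CUBIC)[...,::-1].copy()
def dr(X,col):
    c=np.round((proj(q,X)+.5)*8).astype(int); cv2.circle(img,tuple(c),2,col,-1)
for a in np.linspace(0,6.28,40):
    for z,r,c in((.085,.0115,(255,0,0)),(.085,.005,(255,0,255)),(.095,.005,(255,0,255)),(.102,.002,(0,255,0)),(.059,.053,(255,0,0))):
        dr([.4868+r*np.cos(a),-.207+r*np.sin(a),z],c)
    for z in(.1152,.1352): dr([.4875+.014*np.cos(a),-.2024+.014*np.sin(a),z],(0,255,255))
cv2.imwrite('pics/d13.png',img[1090:1640,1080:1640])
"
```

```text
236
149 167 151 168
```

View pics/d13.png

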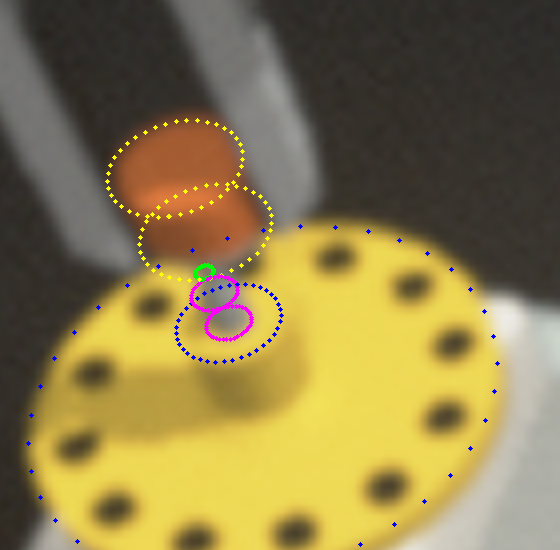

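The overlay matches. The cap lies within about 1 mm of where the TCP predicts, and the shaft and disc match the fit at (0.487, -0.207). I'll centre over the shaft and lower to just above it, while the wide bore passes over the tip.

Call:
servo_tool([
  [[0, 0, 0], [-0.5, 1.5, 0.5], 20],
  [[0, 0, 0], [-0.5, 1.5, 1], 20],
  [[0, 0, 0], [-0.5, 1, 1], 20],
  [[0, 0, 0], [0, 0.3, 1], 20],
  [[0, 0, 0], [0, 0, 0.5], 20],
  [[0, 0, 0], [0, 0, 0], 20],
  [[0, 0, 0], [0, 0, 0], 20],
  [[0, 0, 0], [0, 0, 0], 20],
  [[0, 0, 0], [0, 0, 0], 20],
  [[0, 0, 0], [0, 0, 0], 20],
])

```text
clock: 18.75
eef_pos: [0.4866, -0.2076, 0.2107]
ee_rot: [-3.127, -0.271, 0.003]
ft_force: [-0.5, -1.4, -0.7]
gripper_width: 0.282
```

```bash
cat > ov.py <<'E'
from fit import *
from plan import *
import sys
def ov(name,out,S=(.4868,-.207)):
    rep(); p,R,s=cur(); q=snap('scene',name+'.png')
    img=cv2.resize(q['color'],None,fx=8,fy=8,interpolation=cv2.INTER_CUBIC)[...,::-1].copy(); raw=img.copy()
    def dr(X,col): cv2.circle(img,tuple(np.round((proj(q,X)+.5)*8).astype(int)),2,col,-1)
    c=p+R.apply([0,0,.0998])
    for a in np.linspace(0,6.28,40):
        for z,r,cc in((.085,.0115,(255,0,0)),(.085,.005,(255,0,255)),(.095,.005,(255,0,255)),(.102,.002,(0,255,0)),(.059,.053,(255,0,0))):
            dr([S[0]+r*np.cos(a),S[1]+r*np.sin(a),z],cc)
        for z in(0,.02): dr([c[0]+.014*np.cos(a),c[1]+.014*np.sin(a),c[2]+z],(0,255,255))
    cv2.imwrite('pics/'+out,np.hstack([x[1130:1580,1080:1470] for x in(img,raw)]))
E
python3 -c "
from ov import *
ov('scene10','d14.png'); plan((.4868,-.207,.199),-80,2)"
```

```text
t 18.75 p [ 0.4866 -0.2076  0.2107] yawy -80.10 z [-0.002  0.003 -1.   ] F [-0.49 -1.38 -0.65] M [0.016 0.033 0.05 ] w 26.5 q [-0.62  0.07  1.93  0.    1.14  0.78]
pos [ 0.4866 -0.2075  0.2106] yawy -80.0 tot turn [-0.19  0.11 -0.1 ]
[[-0.1, 0.1, -0.0], [0.2, -0.2, 5.8]]
[[-0.1, 0.1, -0.0], [0.1, -0.2, 5.8]]
```

View pics/d14.png

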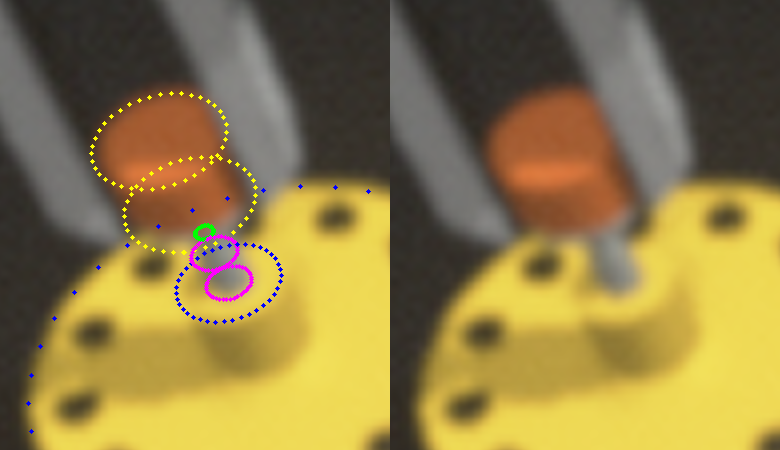

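Call:
servo_tool([
  [[-0.1, 0.1, 0], [0.2, -0.6, 2], 20],
  [[-0.1, 0, 0], [0.1, -0.4, 3], 20],
  [[0, 0, 0], [0, 0, 3], 20],
  [[0, 0, 0], [0, 0, 3], 20],
  [[0, 0, 0], [0, 0, 2], 20],
  [[0, 0, 0], [0, 0, 1], 20],
  [[0, 0, 0], [0, 0, 0], 20],
  [[0, 0, 0], [0, 0, 0], 20],
  [[0, 0, 0], [0, 0, 0], 20],
  [[0, 0, 0], [0, 0, 0], 20],
])

```text
clock: 19.8
eef_pos: [0.4873, -0.2067, 0.1959]
ee_rot: [3.128, 0.271, 0.003]
ft_force: [1.1, -0.1, -0.3]
gripper_width: 0.285
```

```bash
python3 -c "
from ov import *
ov('scene11','d15.png')"
```

```text
t 19.8 p [ 0.4873 -0.2067  0.1959] yawy -80.10 z [ 0.002 -0.001 -1.   ] F [ 1.06 -0.11 -0.34] M [-0.051 -0.106 -0.003] w 26.8 q [-0.62  0.09  1.94 -0.    1.11  0.78]
```

View pics/d15.png

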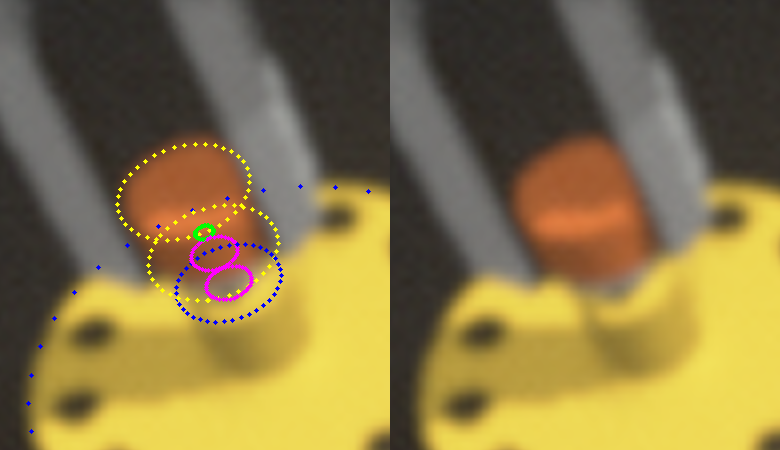

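The shaft tip is inside the bore with no contact force. I'll press down.

Call:
servo_tool([
  [[0, 0, 0], [0, 0, 1], 20],
  [[0, 0, 0], [0, 0, 1], 20],
  [[0, 0, 0], [0, 0, 1], 20],
  [[0, 0, 0], [0, 0, 1], 20],
  [[0, 0, 0], [0, 0, 1], 20],
  [[0, 0, 0], [0, 0, 1], 20],
  [[0, 0, 0], [0, 0, 1], 20],
  [[0, 0, 0], [0, 0, 1], 20],
  [[0, 0, 0], [0, 0, 1], 20],
  [[0, 0, 0], [0, 0, 1], 20],
], squeeze=55)

```text
clock: 20.85
eef_pos: [0.4885, -0.2074, 0.192]
ee_rot: [3.127, 0.273, 0.001]
ft_force: [-2.5, 2.1, 9.1]
gripper_width: 0.28
```

```bash
python3 -c "
from ov import *
ov('scene12','d16.png');rep()"
```

```text
t 20.85 p [ 0.4885 -0.2074  0.192 ] yawy -80.03 z [ 0.001 -0.002 -1.   ] F [-2.53  2.06  9.12] M [0.46  0.537 0.022] w 26.4 q [-0.61  0.1   1.94 -0.    1.1   0.78]
t 20.9 p [ 0.4884 -0.2074  0.192 ] yawy -80.03 z [ 0.001 -0.002 -1.   ] F [-2.76  1.86  7.74] M [0.361 0.56  0.003] w 26.6 q [-0.61  0.1   1.94 -0.    1.1   0.78]
```

View pics/d16.png

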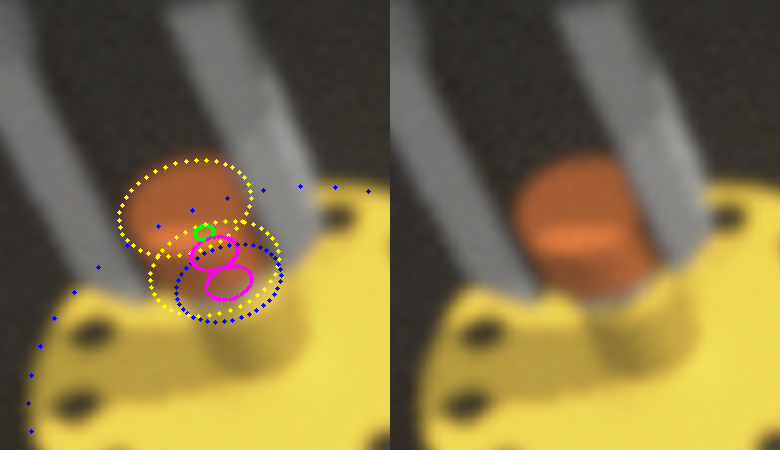

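Call:
servo_tool([
  [[0, 0, 0], [-0.6, -0.5, 0], 20],
  [[0, 0, 0], [-0.5, -0.4, 0.5], 20],
  [[0, 0, 0], [-0.3, -0.2, 1.5], 20],
  [[0, 0, 0], [-0.1, -0.1, 2], 20],
  [[0, 0, 0], [-0.1, -0.1, 2], 20],
  [[0, 0, 0], [-0.1, -0.1, 2], 20],
  [[0, 0, 0], [-0.1, -0.1, 2], 20],
  [[0, 0, 0], [-0.1, -0.1, 2], 20],
  [[0, 0, 0], [-0.1, -0.1, 2], 20],
  [[0, 0, 0], [-0.1, -0.1, 2], 20],
])

```text
clock: 21.9
eef_pos: [0.489, -0.2078, 0.185]
ee_rot: [3.124, 0.273, 0.007]
ft_force: [-6.4, 3.6, 18.7]
gripper_width: 0.277
```

```bash
python3 -c "
from ov import *
ov('scene13','d17.png');rep()"
```

```text
t 21.9 p [ 0.489  -0.2078  0.185 ] yawy -79.99 z [ 0.005 -0.005 -1.   ] F [-6.37  3.61 18.65] M [ 0.874  1.4   -0.023] w 26.1 q [-0.61  0.11  1.95 -0.    1.08  0.78]
t 21.95 p [ 0.489  -0.2077  0.185 ] yawy -80.00 z [ 0.005 -0.005 -1.   ] F [-5.93  5.06 16.64] M [ 0.753  1.117 -0.002] w 26.6 q [-0.61  0.11  1.95 -0.    1.08  0.78]
```

View pics/d17.png

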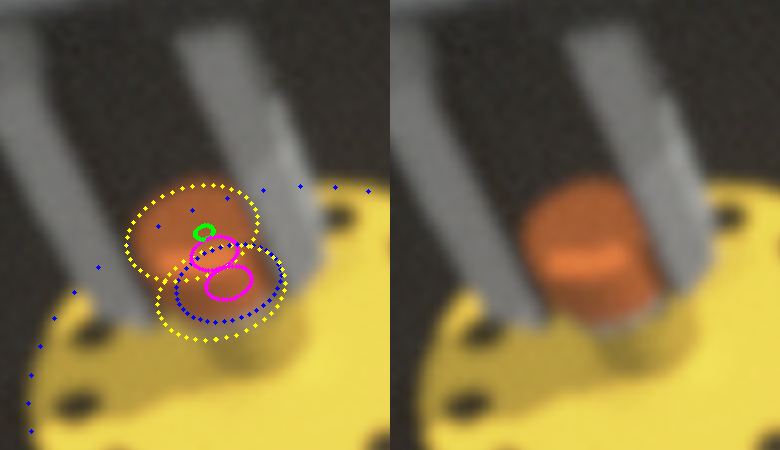

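The TCP is at the predicted home height with about 18 N. I'll release, go up, and check the seating.

Call:
servo_tool([
  [[0, 0, 0], [-0.5, -0.3, 0], 20],
  [[0, 0, 0], [0, 0, 0], 30],
  [[0, 0, 0], [0, 0, 0], 40],
  [[0, 0, 0], [0, 0, 0], 50],
  [[0, 0, 0], [0, 0, 0], 54],
  [[0, 0, 0], [0, 0, -8], 54],
  [[0, 0, 0], [0, 0, -15], 54],
  [[0, 0, 0], [0, 0, -20], 54],
  [[0, 0, 0], [0, 0, -20], 54],
  [[0, 0, 0], [0, 0, -15], 54],
])

```text
clock: 22.95
eef_pos: [0.4856, -0.2058, 0.262]
ee_rot: [-3.129, -0.274, 0.007]
ft_force: [-0.0, -0.4, 1.0]
gripper_width: 0.571
```

```bash
python3 -c "
from ov import *
S=(.4868,-.207)
rep(); q=snap('scene','scene14.png')
img=cv2.resize(q['color'],None,fx=8,fy=8,interpolation=cv2.INTER_CUBIC)[...,::-1].copy(); raw=img.copy()
def dr(X,col): cv2.circle(img,tuple(np.round((proj(q,X)+.5)*8).astype(int)),2,col,-1)
for a in np.linspace(0,6.28,40):
    dr([S[0]+.053*np.cos(a),S[1]+.053*np.sin(a),.059],(255,0,0))
    for z in(.085,.105): dr([S[0]+.014*np.cos(a),S[1]+.014*np.sin(a),z],(0,255,255))
cv2.imwrite('pics/d18.png',np.hstack([x[1130:1580,1080:1470] for x in(img,raw)]))
"
```

```text
t 22.95 p [ 0.4856 -0.2058  0.262 ] yawy -80.00 z [-0.004  0.    -1.   ] F [-0.05 -0.41  1.  ] M [-0.    -0.035  0.008] w 53.7 q [-0.62  0.    1.9  -0.    1.24  0.78]
```

View pics/d18.png

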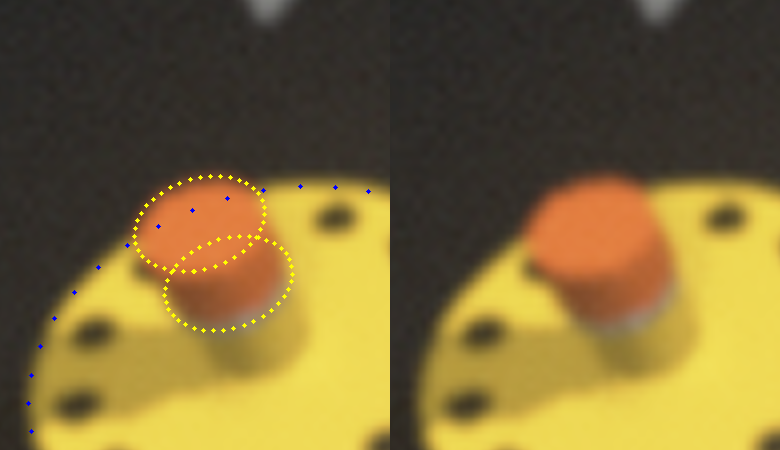

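Released. The cap looks about home, with its side matching the home outline. The top face may be a little tilted, so I'll move the arm aside and use both cameras.

Call:
servo_tool([
  [[0, 0, 0], [0, 10, -5], 54],
  [[0, 0, 0], [0, 20, -5], 40],
  [[0, 0, 0], [0, 25, 0], 20],
  [[0, 0, 0], [0, 30, 0], 0],
  [[0, 0, 0], [0, 30, 0], 0],
  [[0, 0, 0], [0, 30, 0], 0],
  [[0, 0, 0], [0, 30, 0], 0],
  [[0, 0, 0], [0, 20, 0], 0],
  [[0, 0, 0], [0, 5, 0], 0],
  [[0, 0, 0], [0, 0, 0], 0],
], squeeze=20)

```text
clock: 24.0
eef_pos: [0.521, -0.4153, 0.2719]
ee_rot: [-3.129, -0.273, 0.006]
ft_force: [0.6, 0.4, 0.1]
gripper_width: 0.001
```

```bash
cat > capfit.py <<'E'
from fit import *
from plan import *
def capfit(tag):
    rep(); t=snap('top','top%s.png'%tag); q=snap('scene','scene%s.png'%tag)
    res={}
    vs=[]
    for d,b in((t,(440,235,485,275)),(q,(140,145,180,180))):
        h=cv2.cvtColor(d['color'],cv2.COLOR_RGB2HSV)[b[1]:b[3],b[0]:b[2]]
        ok=((h[...,0]<16)&(h[...,1]>130)&(h[...,2]>60)).astype(np.uint8)
        n,l,st,_=cv2.connectedComponentsWithStats(ok); print(st[1:].tolist()); ok=(l==1+np.argmax(st[1:,4])).astype(float)
        vs.append((d,b,ok))
    base=np.array(cyl(0,0,.014,0.0035,.02))
    def fn(p):
        R=Ro.from_rotvec([p[3],p[4],0]); return R.apply(base)+[p[0],p[1],p[2]]
    print('xyz+tilt',fit(vs,fn,[.487,-.207,.085,0,0],[.004,.004,.004,.1,.1]))
    f3=lambda p:fn([p[0],p[1],p[2],0,0]); print('xyz',fit(vs,f3,[.487,-.207,.085],[.004,.004,.004]))
    for n,v in(('top',vs[:1]),('scene',vs[1:])): print(n,fit(v,lambda p:fn([p[0],p[1],.085,0,0]),[.487,-.207],[.004,.004]))
    a=cv2.resize(t['color'][230:285,430:490],None,fx=7,fy=7,interpolation=2);b=cv2.resize(q['color'][140:195,130:190],None,fx=7,fy=7,interpolation=2)
    cv2.imwrite('pics/cf%s.png'%tag,np.hstack([a,b])[...,::-1])
E
python3 -c "
from capfit import *
capfit('15')"
```

```text
t 24.0 p [ 0.521  -0.4153  0.2719] yawy -80.02 z [-0.004  0.    -1.   ] F [0.6  0.44 0.08] M [0.054 0.04  0.026] w 0.1 q [-0.84  0.31  1.54 -0.    1.3   0.56]
[[13, 14, 7, 12, 36], [23, 14, 1, 1, 1], [18, 17, 1, 1, 1], [22, 16, 3, 1, 3], [21, 19, 1, 1, 1], [23, 18, 1, 1, 1], [26, 18, 1, 1, 1], [25, 20, 2, 3, 3], [24, 24, 2, 2, 2]]
[[11, 18, 19, 17, 245]]
xyz+tilt (array([ 0.48839799, -0.20953703,  0.08610018, -0.31870574, -0.03673092]), np.float64(134.40245635019392))
xyz (array([ 0.48810751, -0.20603465,  0.08679481]), np.float64(149.3755085112908))
top (array([ 0.48822275, -0.19694524]), np.float64(135.04763115131985))
scene (array([ 0.48586576, -0.20766493]), np.float64(4.1998989653741905))
```

View pics/cf15.png

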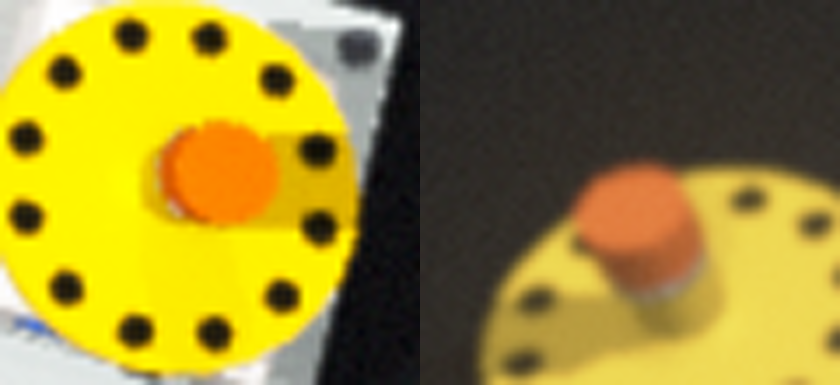

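```bash
sed -i "s/<16)/<(21 if d is t else 16))/; s/rep(); t=snap('top','top%s.png'%tag); q=snap('scene','scene%s.png'%tag)/t,q=((load('top'+tag),load('scene'+tag)) if old else (snap('top','top%s.png'%tag),snap('scene','scene%s.png'%tag)))/; s/def capfit(tag)/def capfit(tag,old=False)/" capfit.py
python3 -c "
from capfit import *
capfit('15',True)"
```

```text
[[12, 12, 18, 15, 209], [31, 38, 1, 1, 1]]
[[11, 18, 19, 17, 245]]
xyz+tilt (array([ 0.48820665, -0.20638966,  0.08716827,  0.02412748,  0.00597396]), np.float64(5.685822197341204))
xyz (array([ 0.4883398 , -0.20654307,  0.08717001]), np.float64(5.674165561714521))
top (array([ 0.48846603, -0.20739518]), np.float64(1.0610993015369714))
scene (array([ 0.48586576, -0.20766493]), np.float64(4.1998989653741905))
```

Upright to within 0.03 rad and centred. The height estimate is 1–2 mm above home, which is within calibration error but not conclusive. I'll press on top with the closed fingertips to make sure.

```bash
python3 -c "
from plan import *
plan((.4875,-.207,.215),-80,7)"
```

```text
pos [ 0.5211 -0.4142  0.2721] yawy -80.0 tot turn [-0.05  0.22  0.04]
[[-0.0, 0.0, 0.0], [0.5, -30.0, 8.2]]
[[-0.0, 0.0, 0.0], [0.5, -30.0, 8.2]]
[[-0.0, 0.0, 0.0], [0.5, -30.0, 8.2]]
[[-0.0, 0.0, 0.0], [0.4, -30.0, 8.2]]
[[-0.0, 0.0, 0.0], [0.4, -30.0, 8.2]]
[[-0.0, 0.0, 0.0], [0.4, -30.0, 8.2]]
[[-0.0, 0.0, 0.0], [0.4, -30.0, 8.2]]
```

Call:
servo_tool([
  [[0, 0, 0], [0.4, -20, 4], 0],
  [[0, 0, 0], [0.4, -30, 5], 0],
  [[0, 0, 0], [0.4, -30, 5], 0],
  [[0, 0, 0], [0.4, -30, 5], 0],
  [[0, 0, 0], [0.4, -30, 6], 0],
  [[0, 0, 0], [0.4, -30, 6], 0],
  [[0, 0, 0], [0.4, -22, 6], 0],
  [[0, 0, 0], [0, -10, 6], 0],
  [[0, 0, 0], [0, -2, 3], 0],
  [[0, 0, 0], [0, 0, 0], 0],
])

```text
clock: 25.1
eef_pos: [0.4843, -0.1966, 0.2249]
ee_rot: [-3.128, -0.29, 0.004]
ft_force: [1.1, -0.4, -0.0]
gripper_width: 0.004
```

```bash
python3 -c "
from plan import *
rep();plan((.487,-.207,.205),-80,2)"
```

```text
t 25.1 p [ 0.4843 -0.1966  0.2249] yawy -79.42 z [-0.003 -0.    -1.   ] F [ 1.15 -0.37 -0.  ] M [0.012 0.015 0.015] w 0.4 q [-0.6   0.03  1.94 -0.    1.17  0.78]
pos [ 0.4843 -0.1966  0.2249] yawy -80.0 tot turn [-0.02  0.15  0.58]
[[-0.0, 0.1, 0.3], [0.4, 5.4, 10.0]]
[[-0.0, 0.1, 0.3], [0.4, 5.4, 10.0]]
```

Call:
servo_tool([
  [[0, 0.1, 0.3], [0.4, 4, 3], 0],
  [[0, 0, 0.3], [0.4, 4, 4], 0],
  [[0, 0, 0], [0, 2, 4], 0],
  [[0, 0, 0], [0, 0.4, 4], 0],
  [[0, 0, 0], [0, 0, 3], 0],
  [[0, 0, 0], [0, 0, 2], 0],
  [[0, 0, 0], [0, 0, 1.5], 0],
  [[0, 0, 0], [0, 0, 1.5], 0],
  [[0, 0, 0], [0, 0, 2], 0],
  [[0, 0, 0], [0, 0, 2], 0],
])

```text
clock: 26.1
eef_pos: [0.4885, -0.2116, 0.2023]
ee_rot: [3.13, 0.267, -0.003]
ft_force: [-6.2, 2.8, 13.6]
gripper_width: 0.004
```

```bash
python3 -c "
from plan import *
rep()"
```

```text
t 26.1 p [ 0.4885 -0.2116  0.2023] yawy -80.24 z [-0.002 -0.001 -1.   ] F [-6.23  2.78 13.55] M [ 0.668  1.212 -0.011] w 0.4 q [-0.62  0.09  1.93 -0.    1.12  0.78]
```

Call:
servo_tool([
  [[0, 0, 0], [-0.5, -1.5, -2], 0],
  [[0, 0, 0], [-0.5, -1.5, -1], 0],
  [[0, 0, 0], [-0.3, -1, 0], 0],
  [[0, 0, 0], [0, 0, 1], 0],
  [[0, 0, 0], [0, 0, 2], 0],
  [[0, 0, 0], [0, 0, 2.5], 0],
  [[0, 0, 0], [0, 0, 3], 0],
  [[0, 0, 0], [0, 0, 3], 0],
  [[0, 0, 0], [0, 0, 3], 0],
  [[0, 0, 0], [0, 0, 3], 0],
])

```text
clock: 27.1
eef_pos: [0.4879, -0.2079, 0.2022]
ee_rot: [-3.127, -0.271, 0.014]
ft_force: [-9.3, 5.5, 20.9]
gripper_width: 0.006
```

```bash
python3 -c "
from plan import *
rep()"
```

```text
t 27.1 p [ 0.4879 -0.2079  0.2022] yawy -80.09 z [-0.009  0.002 -1.   ] F [-9.3   5.46 20.86] M [ 1.158  1.783 -0.003] w 0.6 q [-0.62  0.09  1.93 -0.    1.13  0.78]
```

It's a rigid stop. The tip height is 0.2022 m at 21 N against 0.2023 m at 13.6 N, and the value calculated for home is 0.2022 m. I'll lift off, move aside and check.

Call:
servo_tool([
  [[0, 0, 0], [0, 0, -4], 0],
  [[0, 0, 0], [0, 0, -15], 0],
  [[0, 0, 0], [0, 0, -20], 0],
  [[0, 0, 0], [0, 20, -15], 0],
  [[0, 0, 0], [0, 30, 0], 0],
  [[0, 0, 0], [0, 35, 0], 0],
  [[0, 0, 0], [0, 35, 0], 0],
  [[0, 0, 0], [0, 35, 0], 0],
  [[0, 0, 0], [0, 20, 0], 0],
  [[0, 0, 0], [0, 5, 0], 0],
])

```text
clock: 28.1
eef_pos: [0.5202, -0.3907, 0.2543]
ee_rot: [-3.125, -0.275, 0.016]
ft_force: [-0.6, 0.4, 0.2]
gripper_width: 0.0
```

```bash
python3 -c "
from capfit import *
rep();capfit('20')
t=load('top20');cv2.imwrite('pics/top20b.png',t['color'][...,::-1])"
```

```text
t 28.1 p [ 0.5202 -0.3907  0.2543] yawy -79.95 z [-0.01   0.003 -1.   ] F [-0.64  0.37  0.17] M [ 0.051  0.014 -0.024] w 0.0 q [-0.82  0.29  1.59 -0.01  1.27  0.58]
[[8, 1, 1, 1, 1], [12, 12, 18, 15, 207]]
[[11, 18, 19, 17, 246]]
xyz+tilt (array([ 0.487655  , -0.20654783,  0.08724729,  0.00928985,  0.03931776]), np.float64(6.260885572864034))
xyz (array([ 0.48808627, -0.20679118,  0.08737021]), np.float64(6.019212159177744))
top (array([ 0.4882199 , -0.20734712]), np.float64(1.5258570897932455))
scene (array([ 0.48586031, -0.2076648 ]), np.float64(4.0554815368999435))
```

View pics/cf20.png

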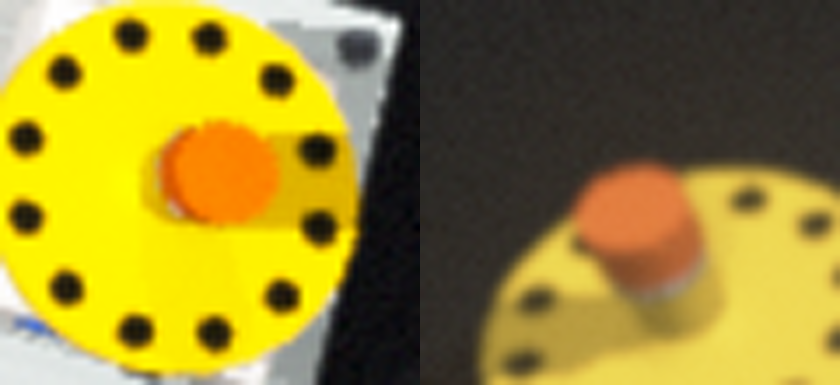

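View pics/top20b.png

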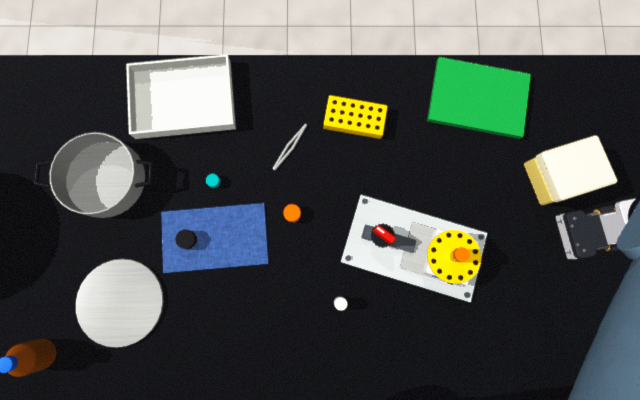

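```bash
python3 -c "
from plan import *
rep()
from plant import job_done
print(job_done())"
```

```text
t 28.2 p [ 0.5201 -0.3891  0.2543] yawy -79.90 z [-0.011  0.004 -1.   ] F [-0.18  0.22  0.51] M [-0.005  0.04   0.013] w 0.5 q [-0.82  0.29  1.59 -0.01  1.27  0.58]
the job is handed in; nothing more can be done
None
```

I tightened the clamp knob until its limiter slipped, pressed the orange cap home on the hub and let go of it. I handed the job in at 28.2 s; it gave no verdict.

- **Clamp:** I turned the knob about 57° (0.99 rad) clockwise. It held a static torque of about 0.08 N·m, well above the 0.02 N·m of a free screw, so the screw is at its stop. Slip can't be read directly; from the torque readings I infer 0.30 to 0.59 rad. That may be more than the 0.2–0.4 rad called ample, but it is under the 0.8 rad limit. The torque signal was noisy, and one reading midway was low and ambiguous.
- **Cap:** I used the small orange cap from the mat, pressed it on while gripped, then pressed again on top with the closed fingertips. It stopped rigidly with its top at 0.105 m, the same at 13.6 N and 21 N, which is exactly the height for fully home.
- **Last camera check:** The cap is upright to about 0.04 rad and within about 1.5 mm of the shaft axis.
- **Disagreement:** The camera fit put the cap's underside about 2 mm above home, both before and after the second press. I put that down to camera calibration (good to about 2 mm) and trusted the contact measurement.
- **Bench:** The black cap, tweezers, vial, rack and the other two caps look unmoved in the last top view. The arm is clear of everything.

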